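Pack the instrument steriliser box and cam its lid tight

TASK

Pack the steriliser box: move the cream jar that was left in it onto the small low steel tray between the box and the robot, lay every steel instrument from the mat flat inside the box, put the lid on, and give the cam latch at each end its full quarter turn so that the lid is drawn down tight on its seal. If a latch stands partly shut, swing it open before the lid goes on. Leave the wide mask brush on the mat, and the small vial and steel pot, where they are.

Things in the scene. Friction and masses are not known exactly. Their poses are not given: they have to be found in the camera images.
- box: open aluminium steriliser box, fixed, 170 mm (its x) by 210 mm (its y) outside, walls 4 mm thick and 50 mm high; origin at the centre of its underside, on the table, z up. The inner floor is 14 mm above the table. A sprung rubber seal on the rim has its top 57 mm above the table and gives about 1 mm under the lid's weight. A cam latch stands at each y end.
- latch_left (a joint): angle (rad) of the cam latch at the box's +y end: 0 open, growing as it is turned shut, anticlockwise seen from above; 1.57 is the full quarter turn, stop at 1.6. At 0 its handle points straight out (+y of the box); at 1.57 it points to the box's -x, alongside the box. Its cam arm blocks the lid's way down when above about 0.3. It stays where left; turns with 1.5 N at the handle, 6 N while drawing.
- latch_right (a joint): angle (rad) of the cam latch at the box's -y end: 0 open, growing as it is turned shut, clockwise seen from above; 1.57 is the full quarter turn, stop at 1.6. At 0 its handle points straight out (-y of the box); at 1.57 it points to the box's -x, alongside the box. Its cam arm blocks the lid's way down when above about 0.3. It stays where left; turns with 1.5 N at the handle, 6 N while drawing.
- latch_left_handle (a point): point on that latch's handle, 42 mm from the upright spindle, at mid-height (86 mm). The spindle is at x 0, y +138 mm in the box's frame. The handle is a bar 12 mm wide, 14 mm high (79 to 93 mm above the table), reaching 58 mm from the spindle, with free space on both sides for fingers at every angle. The cam arm, 24 mm long, is lower and square to it; it slides up the ramp of the lid's keeper.
- latch_right_handle (a point): point on that latch's handle, 42 mm from the upright spindle, at mid-height (86 mm). The spindle is at x 0, y -138 mm in the box's frame. The handle is a bar 12 mm wide, 14 mm high (79 to 93 mm above the table), reaching 58 mm from the spindle, with free space on both sides for fingers at every angle. The cam arm, 24 mm long, is lower and square to it; it slides up the ramp of the lid's keeper.
- lid_handle (a point): loose lid, 0.4 kg, 187 mm (its x) by 228 mm (its y): centre of the bar handle on it, along the lid's y, 95 mm long, 12 wide, 14 high. It is 49 mm above the lower edge of the skirt, 33 mm above the flat top. The 12 mm skirt goes outside the box's walls with 2.5 mm play (flared to 5). Fits either way round, y along the box's y. Height 93 mm resting on the seal, 90 mm drawn down.
- lid_keeper_a (a point): top of the steel keeper at the lid's +y end, on which a latch's cam arm bears: a 10 mm flat with a ramp to either side, 117.5 mm from the lid's centre. About 64 mm above the table with the lid resting on the unpressed seal, about 61 mm when drawn down tight.
- lid_keeper_b (a point): the same at the lid's -y end
- instr1_c (a point): Loop extractor (a wire loop at each end). Steel instrument, 148 mm long along its own y, lying flat; point at its centre, half-way up. The square handle is 12 mm wide and high and 92 mm long, so it is 6 mm from this point down to what it lies on; the ends beyond it are thin. 60 g. May be absent.
- instr2_c (a point): Spoon curette. Steel instrument, 148 mm long along its own y, lying flat; point at its centre, half-way up. The square handle is 12 mm wide and high and 92 mm long, so it is 6 mm from this point down to what it lies on; the ends beyond it are thin. 60 g. May be absent.
- instr3_c (a point): Spatula with a loop at the other end. Steel instrument, 148 mm long along its own y, lying flat; point at its centre, half-way up. The square handle is 12 mm wide and high and 92 mm long, so it is 6 mm from this point down to what it lies on; the ends beyond it are thin. 60 g. May be absent.
- instr4_c (a point): Hook and chisel. Steel instrument, 148 mm long along its own y, lying flat; point at its centre, half-way up. The square handle is 12 mm wide and high and 92 mm long, so it is 6 mm from this point down to what it lies on; the ends beyond it are thin. 60 g. May be absent.
- jar_c (a point): closed white cream jar, 56 mm in diameter and 58 mm high, 0.14 kg, standing in the box at the start: point at its centre, half-way up. Its z is its axis.
- tray: small empty steel tray between the box and the robot, fixed, 90 mm (its x) by 150 mm (its y), floor 3 mm thick, rim 10 mm high; origin at the centre of its underside. The jar goes here.
- mat: pale green mat, fixed, 240 mm (x) by 180 mm (y), 3 mm thick, on which the instruments lie side by side about 44 mm apart; origin at the centre of its underside
- brush_c (a point): mask brush with a plastic handle and a wide bristle head, about 145 mm long, among the instruments on the mat: leave it there. Point at its middle, half-way up (5 mm).
- vial: bystander, to be left standing: small amber vial, 26 mm in diameter, 55 mm high; origin under its centre
- pot: bystander, to be left standing: small steel pot, 36 mm in diameter, 30 mm high; origin under its centre
Mind the look-alikes: they are no part of the job. What is shaped like the part that bears instr3_c but green is not meant. Leave any purple look-alike of the part that bears instr4_c alone.

How it is judged:
On the way, in this order (a step that is already met when the one before it is completed fails the run):
1. the jar is on the tray and every instrument is in the box (x of jar_c in the frame of tray between -0.045 and 0.045 m and y of jar_c in the frame of tray between -0.075 and 0.075 m and z of jar_c in the frame of tray below 0.05 m and x of instr1_c in the frame of box between -0.081 and 0.081 m and y of instr1_c in the frame of box between -0.101 and 0.101 m and z of each of instr1_c, instr2_c, instr3_c, instr4_c in the frame of box below 0.042 m and x of instr2_c in the frame of box between -0.081 and 0.081 m and y of instr2_c in the frame of box between -0.101 and 0.101 m and x of instr3_c in the frame of box between -0.081 and 0.081 m and y of instr3_c in the frame of box between -0.101 and 0.101 m and x of instr4_c in the frame of box between -0.081 and 0.081 m and y of instr4_c in the frame of box between -0.101 and 0.101 m), for 0.2 s.
2. the lid lies in place on the box's seal (x of instr1_c in the frame of box between -0.081 and 0.081 m and y of instr1_c in the frame of box between -0.101 and 0.101 m and z of each of instr1_c, instr2_c, instr3_c, instr4_c in the frame of box below 0.042 m and x of instr2_c in the frame of box between -0.081 and 0.081 m and y of instr2_c in the frame of box between -0.101 and 0.101 m and x of instr3_c in the frame of box between -0.081 and 0.081 m and y of instr3_c in the frame of box between -0.101 and 0.101 m and x of instr4_c in the frame of box between -0.081 and 0.081 m and y of instr4_c in the frame of box between -0.101 and 0.101 m and horizontal distance between lid_handle and box below 0.008 m and z of each of lid_keeper_a, lid_keeper_b in the frame of box below 0.07 m), for 0.2 s.
3. both latches are turned and the lid is drawn down on the seal at both ends (x of instr1_c in the frame of box between -0.081 and 0.081 m and y of instr1_c in the frame of box between -0.101 and 0.101 m and z of each of instr1_c, instr2_c, instr3_c, instr4_c in the frame of box below 0.042 m and x of instr2_c in the frame of box between -0.081 and 0.081 m and y of instr2_c in the frame of box between -0.101 and 0.101 m and x of instr3_c in the frame of box between -0.081 and 0.081 m and y of instr3_c in the frame of box between -0.101 and 0.101 m and x of instr4_c in the frame of box between -0.081 and 0.081 m and y of instr4_c in the frame of box between -0.101 and 0.101 m and horizontal distance between lid_handle and box below 0.008 m and z of each of lid_keeper_a, lid_keeper_b in the frame of box below 0.0622 m and value of joint each of latch_left, latch_right above 1.35 rad), for 0.2 s.
At the end, for the whole second after the job is handed in: Jar within the tray's rim; every instrument present inside the box, its centre below 42 mm over the table; lid centred on the box to 8 mm, both keepers below 62.2 mm (drawn down at each end from about 64); both latches above 1.35 rad; lid and jar at rest (all of step 3 and x of jar_c in the frame of tray between -0.045 and 0.045 m and y of jar_c in the frame of tray between -0.075 and 0.075 m and z of jar_c in the frame of tray below 0.05 m and linear speed of each of lid, jar below 0.02 m/s); the robot touches nothing.
It fails at once if a bystander (the brush, the vial or the pot) is moved by more than 40 mm (distance of any of brush_c, vial, pot from where it was at the start of the episode above 0.04 m).
Of instr1, instr2, instr3, instr4 only 2 to 4 are there at a start; the rules pass over those that are not, and their reading is None.
At some moment in a run one of instr1, instr2, instr3, instr4 may be knocked a few centimetres aside while the robot is not near it.
Once in a run the grip may slacken for a moment while it holds something.
It also fails if it takes over 210 s, if anything falls off the work surface, if the arm or the gripper's body presses on something with over 40 N, if the wrist force passes 120 N, or if a joint passes its speed limit or range.

ROBOT

A 7-joint arm with a two-finger parallel gripper is mounted at the origin on the work surface. World frame = base frame: x ahead of the robot, y to its left, z up, the work surface at z = 0. Lengths are in m, angles in rad, forces in N, time in s.
With the tool pointing down it reaches from about 0.4 to 0.85 m from the base axis. Payload 4.5 kg.
Tool frame: the origin (TCP) lies midway between the tips of the shut fingers; the grasp point (between the pads) lies 19 mm behind it; z points along the fingers, y is the direction in which the jaws open and shut (so a half turn about z gives the same grasp; the last joint's range is limited). The gripper opens to 88 mm and grips with 3 to 60 N. Pads are 18 mm wide; open, the fingers measure 123 mm over their backs; the gripper's body (75 mm by 187 mm) begins 45 mm behind the grasp point.
Start: joints at [1.315, 0.689, -0.195, 1.565, 0.157, 0.902, -0.215], TCP at [0.179, -0.599, 0.239] pointing down, gripper open.
Joint ranges: [-3.01, 3.01], [-0.46, 2.08], [-1.47, 1.51], [0.13, 2.56], [-1, 4.14], [0.04, 2.09], [-2.66, 2.66]. Speed limits (rad/s): [2.57, 2.57, 3.14, 3.14, 3.14, 3.14, 3.14].

INTERFACE

Orientations are given as a 3x3 rotation matrix whose columns are the frame's x, y, z axes.
In Python, from workcell import get_state, read_camera, get_calibration, job_done gives the robot as it stands. The module is installed in compiled form; this text tells all that it offers.
- The arm moves only by the tool carry_out, never from a script. Its argument "motion" is one flat list of numbers, 7 for each row, row after row: the opening in per cent of the stroke, from 0 (shut) to 100 (fully open), then the shift along the tool's x, y, z in m, then the turn, a rotation vector about the tool's x, y, z in degrees. A call has 1 to 12 rows; each row is the pose to reach, as a shift and turn from the pose commanded when the call began, along the tool's axes at that moment; what a row does not reach only later rows make up. A row lasts 1/8 s, in which the tool goes at most 62.5 mm and 10.7 degrees, less where a joint would pass 70% of its speed; a pose out of reach is approached as far as the arm can. A call with a gripper value outside its range is refused whole. The fingers move at their own pace and stop on an object; "grip_force" is the grip in N (left out, the last holds). Time passes only in rows, so rows that repeat a pose let the fingers close. It gives the time, the measured TCP pose, the force and the opening at its end, in the units of the state.
- get_state(): the state, without advancing time (a new reading comes with each control period).
- read_camera(name): name is "scene" or "top" or "wrist"; returns the picture (480x640x3 uint8, red, green, blue); there is no depth.
- get_calibration(name): a dict with "vfov" (degrees; the focal length in pixels is half the picture's height over the tangent of half this angle, whatever the lens; pixels are square), "cx", "cy" (the principal point, pixels), "D" ([k1, k2, p1, p2, k3] as OpenCV has them; the pictures are not rectified), "eye" and "rotation" of the camera in the world. Camera axes: x right, y up, looking along -z (the intrinsics and any distortion apply to the point x, -y, -z); pixel columns grow to the right and rows downward; lengths in m; the calibration is good to about 2 mm. A picture is of the moment at which its call begins: read the wrist's pose just before it. get_calibration takes no time and is no camera call; for the wrist camera it gives the pose at the moment of the call.
- job_done(): hands the job in, once; it reports no verdict.
The state is a dict: "clock": time; "q": joint angles; "qvel": joint speeds; "tau": joint torques, N m; "tool_pos": TCP position; "orientation": TCP orientation; "contact_force": force on the tool from outside, world axes, zero at the start; "ft_torque": the same for the moment, N m; "width": opening from 0.0 (shut) to 1.0 (fully open).
Only numpy, scipy, OpenCV 4.12 (cv2) and the standard library are available. Lean on these libraries where they do the work, as an engineer would, in place of code of your own. Each camera call takes 0.05 s, during which the arm holds its last target. There are 200 camera calls.

## Working session

There is one attempt and no reset: what is moved stays moved. The work goes in short steps, Python scripts to look and compute and a tool call to move; the robot and the scene stay as the last step left them, time stands still between calls to the robot, and variables do not carry over. Pictures are saved under pics/ and viewed, about 12 in all and at most 16, crops included, and the job is handed in when it is done.

Besides the shell and the picture viewer there is one more tool, called after "Call:" as name(argument=value, ...) on one line, values as JSON. carry_out: Moves the arm, as the interface text tells. Its arguments: {"type":"object","properties":{"motion":{"type":"array"},"grip_force":{"type":"number"}},"required":["motion"]}

```bash
mkdir -p pics; cat > h.py <<'E'
import numpy as np, cv2
from workcell import get_state, read_camera, get_calibration, job_done
def K(c):
    f=240/np.tan(np.radians(c["vfov"])/2); return np.array([[f,0,c["cx"]],[0,f,c["cy"]],[0,0,1.]])
F=np.diag([1.,-1,-1])
def p2w(c,uv,z):
    "pixels -> world at height z"
    uv=np.array(uv,float).reshape(-1,1,2); n=cv2.undistortPoints(uv,K(c),np.array(c["D"],float))[:,0]
    d=np.c_[n,np.ones(len(n))]@F@np.array(c["rotation"]).T; e=np.array(c["eye"])
    return e+d*((np.asarray(z,float)-e[2])/d[:,2])[:,None]
def w2p(c,P):
    P=np.array(P,float).reshape(-1,3); R=F@np.array(c["rotation"]).T
    return cv2.projectPoints(P,cv2.Rodrigues(R)[0],-R@np.array(c["eye"]),K(c),np.array(c["D"],float))[0][:,0]
def shot(n,fn,crop=None,scale=1):
    c=get_calibration(n); im=read_camera(n); cv2.imwrite('pics/raw_'+fn,im[...,::-1])
    o=im if crop is None else im[crop[1]:crop[3],crop[0]:crop[2]]
    cv2.imwrite('pics/'+fn,cv2.resize(o,None,fx=scale,fy=scale,interpolation=cv2.INTER_CUBIC)[...,::-1]); return c,im
def go(P,yaw=None):
    "shift in tool frame to world TCP P"
    s=get_state(); R=np.array(s["orientation"]); return (R.T@(np.array(P)-s["tool_pos"])).round(4)
E
python3 - <<'E'
from h import *
s=get_state();print(s["clock"],s["tool_pos"],np.round(s["orientation"],3).tolist(),s["contact_force"],s["width"])
for n in("top","scene"):
    c,_=shot(n,n+"0.png",scale=1.25); print(n,c)
E
```

```text
0.0 [ 0.17840807 -0.59835693  0.23790555] [[0.958, 0.286, -0.001], [0.286, -0.958, 0.002], [-0.0, -0.002, -1.0]] [ 0.10777501 -0.35693393  0.15852305] 1.0050352017992266
top {'vfov': 54.22968879748779, 'cx': 322.26388256605804, 'cy': 245.6849011383408, 'D': array([-0.09823717,  0.        ,  0.        ,  0.        ,  0.        ]), 'eye': array([0.17769868, 0.06091972, 1.46693775]), 'rotation': array([[-0.00975191,  0.98252976, -0.18584986],
       [-0.99993657, -0.01062915, -0.00372428],
       [-0.00563464,  0.18580175,  0.9825711 ]])}
scene {'vfov': 49.4762957483578, 'cx': 322.3002974174946, 'cy': 238.67193668108325, 'D': array([-0.08960094,  0.        ,  0.        ,  0.        ,  0.        ]), 'eye': array([0.88722422, 0.88078089, 0.86649286]), 'rotation': array([[-0.88844507, -0.29011361,  0.3556676 ],
       [ 0.45889243, -0.57684611,  0.6757709 ],
       [ 0.00911513,  0.76359849,  0.64562702]])}
```

View pics/top0.png

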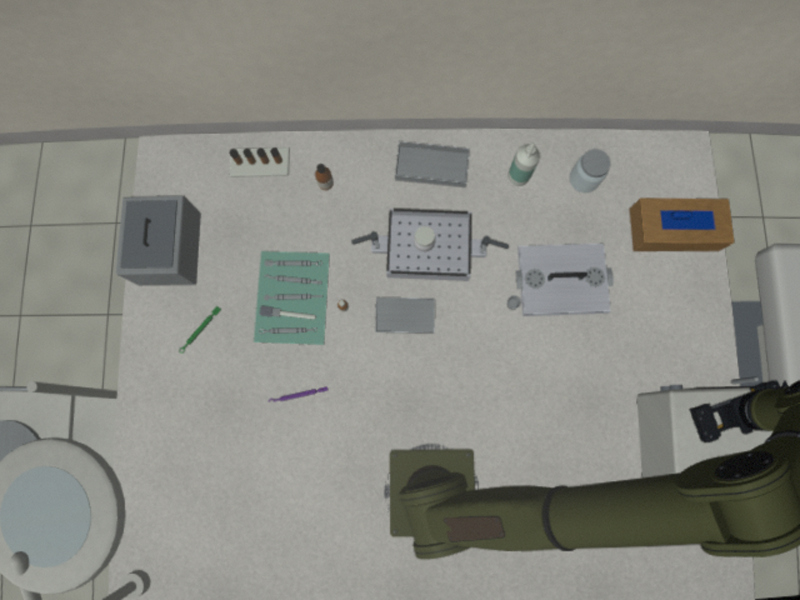

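View pics/scene0.png

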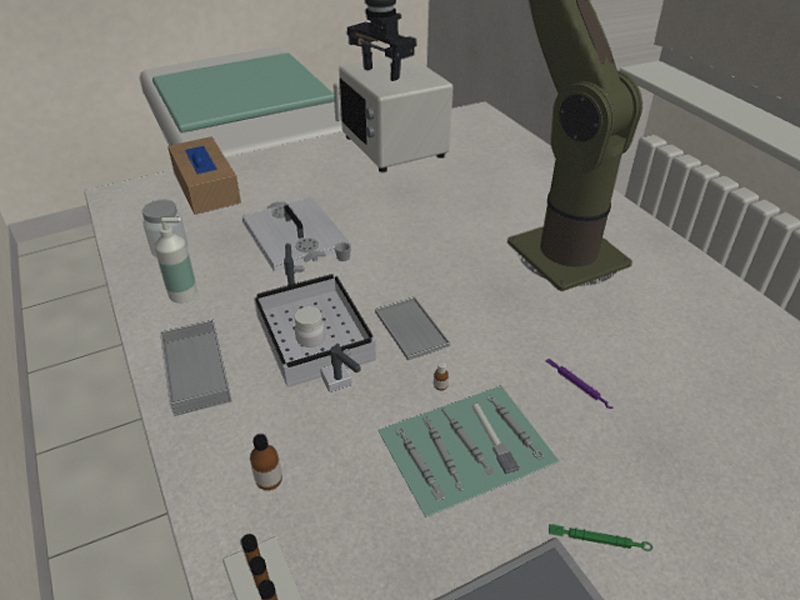

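The top view shows the box at (430,243), the tray at (405,315), the lid at (565,280), the pot at (513,302) and the vial at (343,305). The mat is at (292,297) and holds four steel instruments at rows 263, 280, 297 and 330, with the brush at row 314.

Look-alikes to leave alone:
- the green spatula at (200,330)
- the purple hook at (298,395)
- the far tray at (432,163)

Next I take close crops of the same picture.

```bash
python3 - <<'E'
import cv2
im=cv2.imread('pics/raw_top0.png')
a=cv2.resize(im[155:275,275:425],None,fx=5,fy=5,interpolation=cv2.INTER_CUBIC); cv2.imwrite('pics/c1.png',a)
b=cv2.resize(im[190:285,195:295],None,fx=6,fy=6,interpolation=cv2.INTER_CUBIC); cv2.imwrite('pics/c2.png',b)
b=cv2.resize(im[185:260,395:495],None,fx=7,fy=7,interpolation=cv2.INTER_CUBIC); cv2.imwrite('pics/c3.png',b)
E
```

```text
(no output)
```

View pics/c1.png

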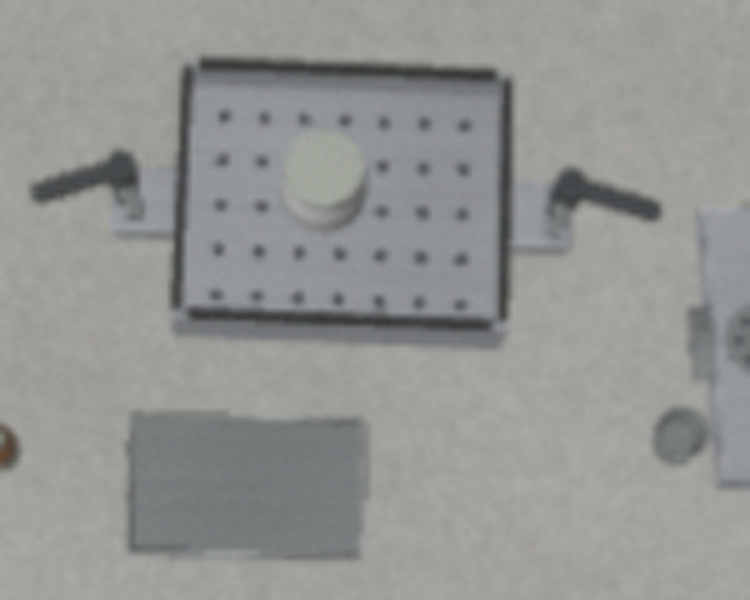

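View pics/c2.png

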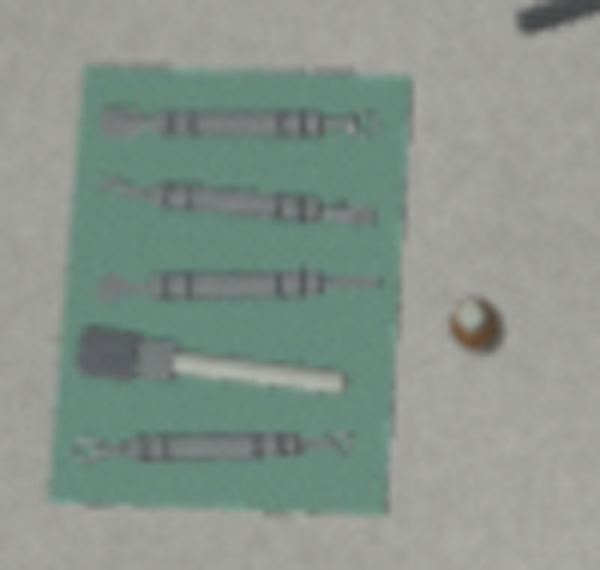

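View pics/c3.png

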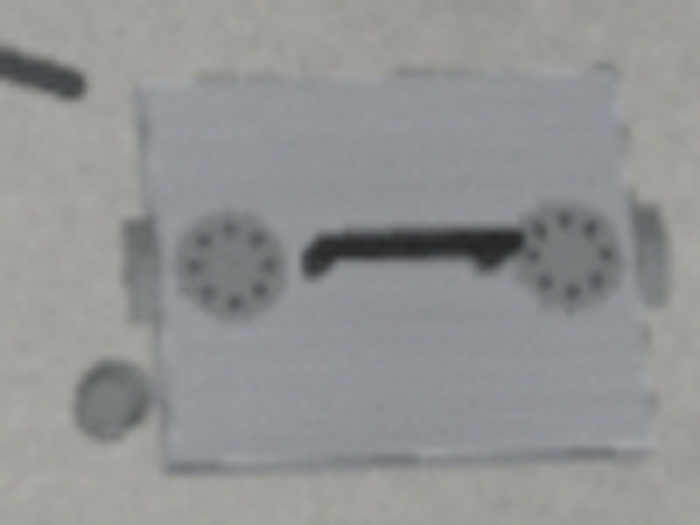

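```bash
cat > m0.py <<'E'
from h import *
c=get_calibration("top")
def px(l,o,s): return (np.array(l,float)+.5)/s-.5+o
A=lambda l:px(l,(275,155),5); B=lambda l:px(l,(195,190),6); C=lambda l:px(l,(395,185),7)
def rep(n,P): print(n,(P*1000).round(0)[:,:2].tolist(),'mean',(P.mean(0)[:2]*1000).round(1))
def ang(P): d=P[1]-P[0]; return round(float(np.degrees(np.arctan2(d[1],d[0]))),1)
S=p2w(c,A([(190,64),(506,73),(500,323),(182,312)]),.057); rep('seal',S)
print('edges',[round(float(np.linalg.norm(S[i]-S[i-1])*1000)) for i in range(4)],'ang',ang(S[[1,0]]),ang(S[[2,3]]),ang(S[[3,0]]),ang(S[[2,1]]))
for n,l in(('L',[(121,160),(38,192)]),('R',[(571,180),(655,212)])): P=p2w(c,A(l),.093); rep(n,P); print(ang(P))
rep('jar',p2w(c,A([(324,168)]),.072))
T=p2w(c,A([(133,412),(366,422),(360,556),(130,550)]),.01); rep('tray',T)
for i,l in enumerate([[(162,123),(326,123)],[(160,195),(322,210)],[(155,286),(323,284)],[(130,447),(304,444)]]):
    P=p2w(c,B(l),.015); rep(i,P); print(ang(P[::-1]),np.linalg.norm(P[0]-P[1]))
rep('brush',p2w(c,B([(80,350),(345,382)]),.01)); rep('vial',p2w(c,B([(472,312)]),.055)); rep('pot',p2w(c,C([(113,400)]),.03))
P=p2w(c,C([(310,243),(522,240)]),.056); rep('bar',P);print(ang(P[::-1]))
P=p2w(c,C([(140,86),(618,72),(652,458),(166,468)]),.016);rep('lid',P);print(ang(P[[1,0]]),ang(P[[2,3]]),ang(P[[3,0]]),ang(P[[2,1]]))
E
python3 m0.py
```

```text
seal [[697.0, 94.0], [689.0, -106.0], [526.0, -97.0], [535.0, 100.0]] mean [612.   -1.9]
edges [162, 200, 163, 197] ang 87.7 87.3 -2.1 -3.2
L [[623.0, 136.0], [603.0, 187.0]] mean [612.6 161.6]
111.3
R [[607.0, -139.0], [586.0, -190.0]] mean [ 596.5 -164.4]
-112.3
jar [[623.0, 11.0]] mean [622.6  11.2]
tray [[482.0, 133.0], [474.0, -15.0], [388.0, -9.0], [394.0, 135.0]] mean [434.4  61. ]
0 [[572.0, 389.0], [571.0, 301.0]] mean [571.9 345.1]
89.2 0.08860339880690651
1 [[533.0, 389.0], [523.0, 302.0]] mean [528.1 345.6]
83.9 0.08773552086212662
2 [[483.0, 390.0], [483.0, 301.0]] mean [483.2 345.4]
90.0 0.0896939459385206
3 [[397.0, 401.0], [398.0, 309.0]] mean [397.3 354.9]
90.5 0.09198612444866815
brush [[450.0, 431.0], [431.0, 289.0]] mean [440.6 359.6]
vial [[459.0, 217.0]] mean [459.2 216.9]
pot [[459.0, -211.0]] mean [ 459.2 -210.8]
bar [[524.0, -297.0], [525.0, -393.0]] mean [ 524.6 -345.4]
90.4
lid [[609.0, -233.0], [615.0, -458.0], [432.0, -459.0], [430.0, -236.0]] mean [ 521.7 -346.5]
91.4 90.5 1.0 0.5
```

Every measurement matches the given sizes: seal 162×198 mm, instrument handles about 90 mm, lid bar 96 mm and spindles 275 mm apart. The box is at about (612,-2) mm with yaw -2.7°. Both latches stand partly shut, at about 0.42 and 0.34 rad. I'll open those first, starting with the right one, pushing with shut fingers.

```bash
cat >> h.py <<'E'
def plan(*wps):
    "wps: (x,y,z mm, yaw deg) world TCP -> tool shift (m) and tool turn (deg) from the present pose"
    s=get_state(); R=np.array(s["orientation"]); y0=np.degrees(np.arctan2(R[1,0],R[0,0]))
    for w in wps:
        d=R.T@(np.array(w[:3])/1000-s["tool_pos"]); a=-((w[3]-y0+180)%360-180)
        print(w,d.round(4).tolist(),round(float(a),1))
def st():
    s=get_state(); R=np.array(s["orientation"])
    print(round(s["clock"],2),(np.array(s["tool_pos"])*1000).round(1),'yaw',round(float(np.degrees(np.arctan2(R[1,0],R[0,0]))),1),'tilt',R[:2,2].round(4),'F',np.round(s["contact_force"],1),'w',round(s["width"]*88,1))
E
python3 -c "
from h import *
plan((555,-180,200,-2.5),(555,-180,82,-2.5),(590,-180,82,-2.5))"
```

```text
(555, -180, 200, -2.5) [0.4805, -0.2933, 0.0384] 19.1
(555, -180, 82, -2.5) [0.4805, -0.2931, 0.1564] 19.1
(590, -180, 82, -2.5) [0.514, -0.2831, 0.1564] 19.1
```

Call:
carry_out(motion=[0, 0.48, -0.293, 0.038, 0, 0, 19, 0, 0.48, -0.293, 0.038, 0, 0, 19, 0, 0.48, -0.293, 0.038, 0, 0, 19, 0, 0.48, -0.293, 0.038, 0, 0, 19, 0, 0.48, -0.293, 0.038, 0, 0, 19, 0, 0.48, -0.293, 0.038, 0, 0, 19, 0, 0.48, -0.293, 0.038, 0, 0, 19, 0, 0.48, -0.293, 0.038, 0, 0, 19, 0, 0.48, -0.293, 0.038, 0, 0, 19, 0, 0.48, -0.293, 0.038, 0, 0, 19, 0, 0.48, -0.293, 0.1, 0, 0, 19, 0, 0.48, -0.293, 0.15, 0, 0, 19])

```text
clock: 1.6
tool_pos: [0.554, -0.182, 0.0873]
orientation: [[0.999, -0.043, -0.001], [-0.043, -0.999, -0.001], [-0.0, 0.001, -1.0]]
contact_force: [-0.1, 0.1, -0.4]
width: 0.007
```

```bash
python3 -c "
from h import *
st(); print(get_state()['q'].round(2))
plan((555,-180,82,-2.5),(590,-180,82,-2.5),(555,-180,120,-2.5))"
```

```text
1.6 [ 554.  -182.    87.3] yaw -2.4 tilt [-0.0005 -0.0009] F [-0.1  0.1 -0.4] w 0.6
[ 0.25  0.85 -0.02  1.81  0.03  0.48 -1.4 ]
(555, -180, 82, -2.5) [0.0009, -0.0021, 0.0053] 0.1
(590, -180, 82, -2.5) [0.0359, -0.0036, 0.0053] 0.1
(555, -180, 120, -2.5) [0.0009, -0.002, -0.0327] 0.1
```

Call:
carry_out(motion=[0, 0, 0, 0.005, 0, 0, 0, 0, 0.01, 0, 0.005, 0, 0, 0, 0, 0.018, 0, 0.005, 0, 0, 0, 0, 0.025, 0, 0.005, 0, 0, 0, 0, 0.031, 0, 0.005, 0, 0, 0, 0, 0.036, 0, 0.005, 0, 0, 0, 0, 0.036, 0, 0.005, 0, 0, 0])

```text
clock: 2.48
tool_pos: [0.5889, -0.1827, 0.0837]
orientation: [[0.999, -0.042, -0.004], [-0.042, -0.999, 0.0], [-0.004, 0.0, -1.0]]
contact_force: [-5.0, -0.5, 3.9]
width: 0.002
```

```bash
python3 -c "
from h import *
st()
plan((560,-180,82,-2.5),(560,-180,150,-2.5),(565,178,150,-2.5),(575,178,82,-2.5))"
```

```text
2.48 [ 588.9 -182.7   83.7] yaw -2.4 tilt [-0.0044  0.0001] F [-5.  -0.5  3.9] w 0.2
(560, -180, 82, -2.5) [-0.029, -0.0015, 0.0018] 0.1
(560, -180, 150, -2.5) [-0.0293, -0.0015, -0.0662] 0.1
(565, 178, 150, -2.5) [-0.0394, -0.3593, -0.0662] 0.1
(575, 178, 82, -2.5) [-0.0291, -0.3598, 0.0018] 0.1
```

Call:
carry_out(motion=[0, -0.03, 0, 0, 0, 0, 0, 0, -0.03, 0, -0.06, 0, 0, 0, 0, -0.035, -0.06, -0.06, 0, 0, 0, 0, -0.04, -0.12, -0.06, 0, 0, 0, 0, -0.045, -0.18, -0.06, 0, 0, 0, 0, -0.045, -0.24, -0.06, 0, 0, 0, 0, -0.045, -0.3, -0.06, 0, 0, 0, 0, -0.045, -0.36, -0.06, 0, 0, 0, 0, -0.045, -0.36, -0.05, 0, 0, 0, 0, -0.045, -0.36, 0.003, 0, 0, 0, 0, -0.045, -0.36, 0.003, 0, 0, 0])

```text
clock: 3.85
tool_pos: [0.5582, 0.1776, 0.0777]
orientation: [[0.999, -0.042, -0.007], [-0.042, -0.999, -0.003], [-0.007, 0.003, -1.0]]
contact_force: [0.1, -0.5, -0.0]
width: 0.001
```

```bash
python3 -c "
from h import *
st()
plan((609,178,82,-2.5))"
```

```text
3.85 [558.2 177.6  77.7] yaw -2.4 tilt [-0.0073 -0.0028] F [ 0.1 -0.5 -0. ] w 0.1
(609, 178, 82, -2.5) [0.0507, -0.0025, -0.0047] 0.1
```

Call:
carry_out(motion=[0, 0.015, 0, -0.004, 0, 0, 0, 0, 0.023, 0, -0.004, 0, 0, 0, 0, 0.031, 0, -0.004, 0, 0, 0, 0, 0.038, 0, -0.004, 0, 0, 0, 0, 0.045, 0, -0.004, 0, 0, 0, 0, 0.051, 0, -0.004, 0, 0, 0, 0, 0.051, 0, -0.004, 0, 0, 0, 0, 0.02, 0, -0.004, 0, 0, 0, 100, 0.02, 0, -0.06, 0, 0, 0, 100, 0.02, 0, -0.09, 0, 0, 0])

```text
clock: 5.1
tool_pos: [0.5824, 0.1779, 0.173]
orientation: [[0.999, -0.042, 0.004], [-0.042, -0.999, 0.0], [0.004, -0.0, -1.0]]
contact_force: [1.1, 1.0, 0.4]
width: 0.211
```

```bash
python3 -c "
from h import *
st()
shot('wrist','w1.png')
plan((622.6,11.2,160,-2.5),(622.6,11.2,32,-2.5),(622.6,11.2,150,-2.5),(434,60,150,-2.5))"
```

```text
5.1 [582.4 177.9 173. ] yaw -2.4 tilt [0.0037 0.0001] F [1.1 1.  0.4] w 18.6
(622.6, 11.2, 160, -2.5) [0.045, 0.1654, 0.0165] 0.1
(622.6, 11.2, 32, -2.5) [0.0438, 0.1657, 0.1445] 0.1
(622.6, 11.2, 150, -2.5) [0.0449, 0.1655, 0.0265] 0.1
(434, 60, 150, -2.5) [-0.1456, 0.1248, 0.0248] 0.1
```

View pics/w1.png

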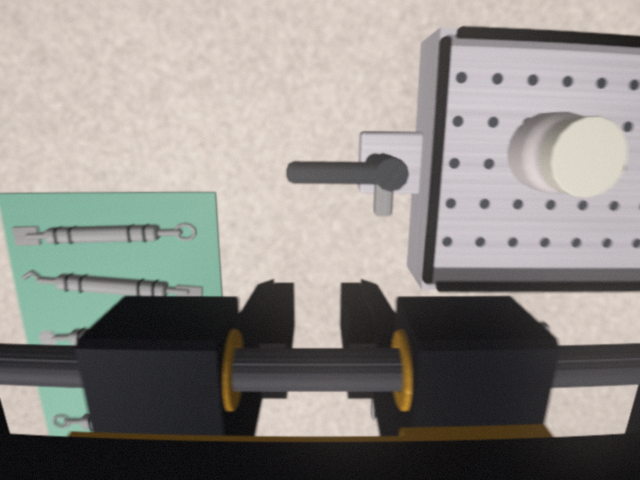

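The wrist view shows the left latch straight open, with its handle from (290,172) to (395,172). The jar top is at about (589,156). I'll cross-check the jar position from this view.

```bash
python3 -c "
from h import *
c=get_calibration('wrist')
print(p2w(c,[(589,156)],.072), p2w(c,[(385,172),(290,172)],.093), p2w(c,[(460,33),(433,280)],.057))
# instr handle ends
print(p2w(c,[(48,236),(158,232)],.015),p2w(c,[(58,282),(167,290)],.015))"
```

```text
[[0.62663595 0.00963389 0.072     ]] [[0.62350096 0.14011586 0.093     ]
 [0.62572469 0.19295895 0.093     ]] [[0.70180118 0.08825617 0.057     ]
 [0.54376741 0.10126497 0.057     ]]
[[0.57658295 0.39572879 0.015     ]
 [0.57596666 0.30469604 0.015     ]] [[0.5373121  0.3956402  0.015     ]
 [0.52729359 0.3043594  0.015     ]]
```

Call:
carry_out(motion=[100, 0.047, 0.05, 0.013, 0, 0, 0, 100, 0.047, 0.11, 0.013, 0, 0, 0, 100, 0.047, 0.166, 0.013, 0, 0, 0, 100, 0.047, 0.166, 0.013, 0, 0, 0, 100, 0.047, 0.166, 0.06, 0, 0, 0, 100, 0.047, 0.166, 0.1, 0, 0, 0, 100, 0.047, 0.166, 0.135, 0, 0, 0, 100, 0.047, 0.166, 0.144, 0, 0, 0, 50, 0.047, 0.166, 0.144, 0, 0, 0, 50, 0.047, 0.166, 0.144, 0, 0, 0, 50, 0.047, 0.166, 0.144, 0, 0, 0, 50, 0.047, 0.166, 0.144, 0, 0, 0], grip_force=20)

```text
clock: 6.65
tool_pos: [0.6217, 0.0104, 0.0279]
orientation: [[0.999, -0.042, 0.002], [-0.042, -0.999, 0.0], [0.002, -0.0, -1.0]]
contact_force: [-1.1, 0.4, 4.8]
width: 0.625
```

```bash
python3 -c "
from h import *
st()
plan((622.6,11.2,150,-2.5),(434,61,150,-2.5),(434,61,24,-2.5))"
```

```text
6.65 [621.7  10.4  27.9] yaw -2.4 tilt [0.002 0.   ] F [-1.1  0.4  4.8] w 55.0
(622.6, 11.2, 150, -2.5) [0.0011, -0.0009, -0.1221] 0.1
(434, 61, 150, -2.5) [-0.1895, -0.0427, -0.1225] 0.1
(434, 61, 24, -2.5) [-0.1897, -0.0427, 0.0035] 0.1
```

Call:
carry_out(motion=[40, 0, 0, -0.05, 0, 0, 0, 40, 0, 0, -0.1, 0, 0, 0, 40, -0.06, -0.014, -0.1, 0, 0, 0, 40, -0.12, -0.028, -0.1, 0, 0, 0, 40, -0.18, -0.043, -0.1, 0, 0, 0, 40, -0.19, -0.043, -0.1, 0, 0, 0, 40, -0.19, -0.043, -0.1, 0, 0, 0, 40, -0.19, -0.043, -0.05, 0, 0, 0, 40, -0.19, -0.043, -0.015, 0, 0, 0, 40, -0.19, -0.043, 0, 0, 0, 0, 40, -0.19, -0.043, 0.008, 0, 0, 0, 40, -0.19, -0.043, 0.009, 0, 0, 0])

```text
clock: 8.15
tool_pos: [0.4436, 0.0625, 0.0248]
orientation: [[0.999, -0.043, -0.013], [-0.043, -0.999, -0.001], [-0.013, 0.002, -1.0]]
contact_force: [-0.2, -0.1, -2.0]
width: 0.627
```

```bash
python3 -c "
from h import *
st()"
```

```text
8.15 [443.6  62.5  24.8] yaw -2.5 tilt [-0.0134 -0.0009] F [-0.2 -0.1 -2. ] w 55.2
```

Call:
carry_out(motion=[40, 0, 0, 0, 0, 0, 0, 40, 0, 0, 0, 0, 0, 0, 40, 0, 0, 0, 0, 0, 0, 40, 0, 0, 0.001, 0, 0, 0])

```text
clock: 8.65
tool_pos: [0.4408, 0.0627, 0.0249]
orientation: [[0.999, -0.041, -0.016], [-0.041, -0.999, -0.001], [-0.016, 0.002, -1.0]]
contact_force: [-0.3, 0.1, -1.9]
width: 0.625
```

```bash
python3 -c "
from h import *
st();print(get_state()['q'].round(3))"
```

```text
8.65 [440.8  62.7  24.9] yaw -2.4 tilt [-0.0162 -0.0012] F [-0.3  0.1 -1.9] w 55.0
[-0.264  0.905  0.036  2.222 -0.792  0.043 -1.063]
```

```bash
python3 -c "
from h import *
plan((447,61,25,-2.4),(447,61,18.5,-2.4))"
```

```text
(447, 61, 25, -2.4) [0.0063, 0.0015, -0.0002] 0.0
(447, 61, 18.5, -2.4) [0.0064, 0.0015, 0.0063] 0.0
```

Call:
carry_out(motion=[40, 0.015, 0, -0.001, 0, 0, 0, 40, 0.015, 0, -0.001, 0, 0, 0, 40, 0.015, 0, -0.001, 0, 0, 0])

```text
clock: 9.02
tool_pos: [0.4547, 0.0622, 0.0256]
orientation: [[0.999, -0.042, -0.018], [-0.042, -0.999, -0.001], [-0.018, 0.002, -1.0]]
contact_force: [-0.1, 0.2, -1.4]
width: 0.625
```

```bash
python3 -c "
from h import *
st();print(get_state()['q'].round(3))
plan((447,61,19,-2.4))"
```

```text
9.03 [454.7  62.2  25.6] yaw -2.4 tilt [-0.0177 -0.0013] F [-0.1  0.2 -1.4] w 55.0
[-0.286  0.909  0.085  2.182 -0.785  0.099 -1.062]
(447, 61, 19, -2.4) [-0.0076, 0.0015, 0.0067] 0.0
```

Call:
carry_out(motion=[40, -0.005, 0, 0.001, 0, 0.8, 0, 40, -0.005, 0, 0.004, 0, 0.8, 0, 40, -0.005, 0, 0.006, 0, 0.8, 0, 40, -0.005, 0, 0.007, 0, 0.8, 0, 40, -0.005, 0, 0.007, 0, 0.8, 0])

```text
clock: 9.65
tool_pos: [0.4471, 0.0625, 0.0193]
orientation: [[0.999, -0.042, -0.011], [-0.042, -0.999, -0.001], [-0.01, 0.002, -1.0]]
contact_force: [-5.5, 0.3, 4.7]
width: 0.627
```

```bash
python3 -c "
from h import *
st();print(get_state()['q'].round(3))"
```

```text
9.65 [447.1  62.5  19.3] yaw -2.4 tilt [-0.0105 -0.0012] F [-5.5  0.3  4.7] w 55.2
[-0.268  0.919  0.046  2.21  -0.998  0.045 -0.854]
```

Call:
carry_out(motion=[100, 0, 0, 0, 0, 0, 0, 100, 0, 0, 0, 0, 0, 0, 100, 0, 0, 0, 0, 0, 0, 100, 0, 0, -0.02, 0, 0, 0, 100, 0, 0, -0.06, 0, 0, 0, 100, 0.01, 0, -0.12, 0, 0, 0, 100, 0.04, -0.03, -0.16, 0, 0, 0, 100, 0.05, -0.08, -0.18, 0, 0, 10, 100, 0.05, -0.14, -0.2, 0, 0, 20, 100, 0.05, -0.2, -0.2, 0, 0, 30, 100, 0.05, -0.26, -0.2, 0, 0, 40, 100, 0.05, -0.32, -0.2, 0, 0, 50])

```text
clock: 11.15
tool_pos: [0.5147, 0.3828, 0.2181]
orientation: [[0.606, -0.795, -0.004], [-0.795, -0.606, -0.002], [-0.001, 0.005, -1.0]]
contact_force: [1.9, -0.9, 0.4]
width: 1.001
```

```bash
python3 -c "
from h import *
st();print(get_state()['q'].round(3))
plan((485,420,220,-90))"
```

```text
11.15 [514.7 382.8 218.1] yaw -52.7 tilt [-0.0042 -0.0024] F [ 1.9 -0.9  0.4] w 88.1
[-1.178  0.967  1.04   1.562 -0.89   1.151 -2.428]
(485, 420, 220, -90) [-0.0476, 0.001, -0.0019] 37.3
```

Call:
carry_out(motion=[30, -0.012, 0, -0.002, 0, 0, 9, 30, -0.024, 0, -0.002, 0, 0, 18, 30, -0.036, 0, -0.002, 0, 0, 27, 30, -0.048, 0, -0.002, 0, 0, 37, 30, -0.048, 0, -0.002, 0, 0, 37, 30, -0.048, 0, -0.002, 0, 0, 37])

```text
clock: 11.9
tool_pos: [0.4629, 0.2867, 0.2466]
orientation: [[0.086, -0.996, -0.017], [-0.996, -0.086, -0.001], [-0.001, 0.017, -1.0]]
contact_force: [0.7, -0.4, -1.1]
width: 0.344
```

```bash
python3 -c "
from h import *
st();print(get_state()['q'].round(3))
c,_=shot('wrist','w2.png');print(c['eye'])"
```

```text
11.9 [462.9 286.7 246.6] yaw -85.1 tilt [-0.0172 -0.0005] F [ 0.7 -0.4 -1.1] w 30.2
[-1.238  0.963  1.318  1.822 -0.999  1.239 -2.654]
[0.46982421 0.22018416 0.39221298]
```

View pics/w2.png

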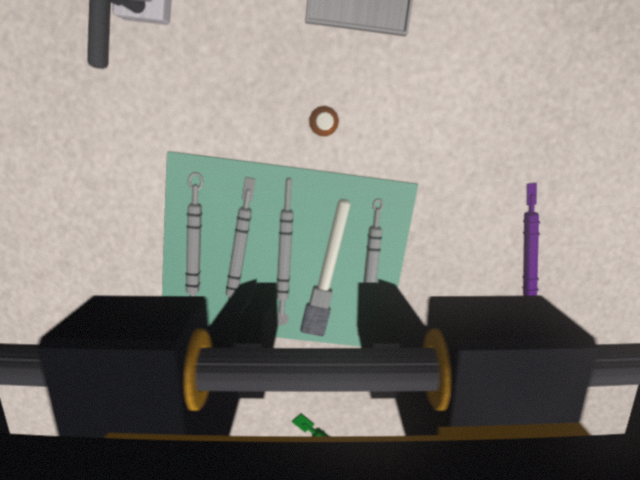

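The picture shows four steel instruments and the brush on the mat, with the purple look-alike outside it. The arm ran into joint limits turning this way, with q7 at -2.65. I'll turn back the other way, to yaw +87, which the joint ranges suit.

```bash
python3 -c "
from h import *
plan((540,300,260,90))"
```

```text
(540, 300, 260, 90) [-0.0067, -0.0778, -0.0145] -175.1
```

Call:
carry_out(motion=[30, 0, 0, -0.01, 0, 0, -10, 30, 0, -0.03, -0.01, 0, 0, -20, 30, 0, -0.06, -0.01, 0, 0, -30, 30, 0, -0.08, -0.01, 0, 0, -40, 30, 0, -0.08, -0.01, 0, 0, -50, 30, 0, -0.08, -0.01, 0, 0, -60, 30, 0, -0.08, -0.01, 0, 0, -70, 30, 0, -0.08, -0.01, 0, 0, -80, 30, 0, -0.08, -0.01, 0, 0, -90, 30, 0, -0.08, -0.01, 0, 0, -100, 30, 0, -0.08, -0.01, 0, 0, -110, 30, 0, -0.08, -0.01, 0, 0, -120])

```text
clock: 13.45
tool_pos: [0.5429, 0.2965, 0.2546]
orientation: [[0.813, 0.582, -0.017], [0.582, -0.813, 0.001], [-0.014, -0.01, -1.0]]
contact_force: [0.6, -0.6, -0.9]
width: 0.3
```

```bash
python3 -c "
from h import *
st();print(get_state()['q'].round(3))
plan((500,310,240,87))"
```

```text
13.45 [542.9 296.5 254.6] yaw 35.6 tilt [-0.0173  0.0005] F [ 0.6 -0.6 -0.9] w 26.4
[-0.95   0.781  0.751  1.58  -0.599  1.04  -0.973]
(500, 310, 240, 87) [-0.0268, -0.0357, 0.0153] -51.4
```

```bash
python3 -c "
from h import *
plan((485,270,230,87))"
```

```text
(485, 270, 230, 87) [-0.0622, -0.0118, 0.0256] -51.4
```

Call:
carry_out(motion=[30, -0.01, -0.01, 0.01, 0, 0, -10, 30, -0.03, -0.01, 0.02, 0, 0, -20, 30, -0.05, -0.01, 0.024, 0, 0, -30, 30, -0.062, -0.012, 0.025, 0, 0, -40, 30, -0.062, -0.012, 0.025, 0, 0, -50, 30, -0.062, -0.012, 0.025, 0, 0, -51, 30, -0.062, -0.012, 0.025, 0, 0, -51])

```text
clock: 14.32
tool_pos: [0.4851, 0.2698, 0.2309]
orientation: [[0.07, 0.997, -0.017], [0.998, -0.07, 0.0], [-0.001, -0.017, -1.0]]
contact_force: [0.3, -0.1, 0.3]
width: 0.302
```

```bash
python3 -c "
from h import *
st();print(get_state()['q'].round(3))
c,_=shot('wrist','w3.png');print(c['eye'])
plan((571.9,345,150,87))"
```

```text
14.32 [485.1 269.8 230.9] yaw 86.0 tilt [-0.0171  0.0001] F [ 0.3 -0.1  0.3] w 26.6
[-0.865  0.659  0.48   1.795 -0.415  0.805 -0.243]
[0.49087751 0.33828232 0.37640886]
(571.9, 345, 150, 87) [0.0814, 0.0828, 0.0793] -1.0
```

View pics/w3.png

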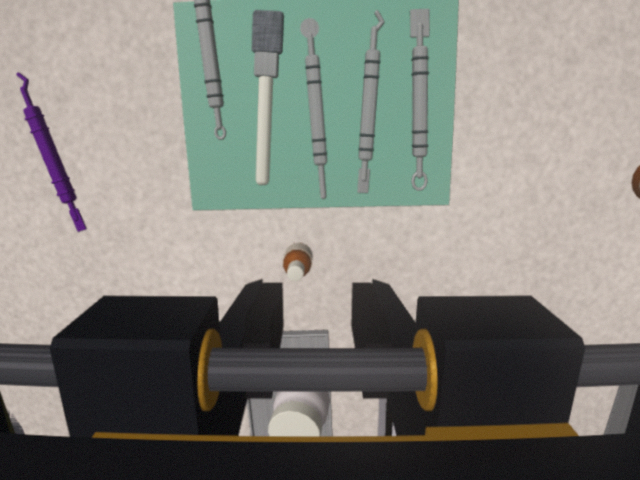

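```bash
python3 - <<'E'
from h import *
c=get_calibration('wrist')
for n,l in(('spat',[(420,47),(420,156)]),('hook',[(373,52),(366,160)]),('spoon',[(313,55),(320,163)]),('loop',[(200,0),(215,107)]),('brush',[(267,12),(262,184)])):
    P=p2w(c,l,.015)*1000; d=P[0]-P[1]; print(n,P[:,:2].round(),P.mean(0)[:2].round(1),np.degrees(np.arctan2(d[1],d[0])).round(1),np.linalg.norm(d).round())
print(p2w(c,[(297,262)],.03))
E
```

```text
spat [[573. 393.]
 [572. 305.]] [572.5 349. ] 89.1 89.0
hook [[535. 392.]
 [525. 304.]] [529.7 348.1] 83.8 88.0
spoon [[485. 393.]
 [485. 304.]] [485.  348.6] 89.8 89.0
loop [[397. 443.]
 [399. 358.]] [397.9 400.4] 91.4 85.0
brush [[450. 429.]
 [432. 289.]] [441.4 359.2] 82.6 141.0
[[0.45870268 0.21993504 0.03      ]]
```

The knocked instrument is the loop extractor: its visible end has moved about 45 mm in +y since the first picture. The others agree with the top view to within 3 mm. I'll pick the spatula first.

```bash
python3 -c "
from h import *
plan((572.3,347.5,60,88.5),(572.3,347.5,6,88.5))"
```

```text
(572.3, 347.5, 60, 88.5) [0.0841, 0.0846, 0.1693] -2.5
(572.3, 347.5, 6, 88.5) [0.0841, 0.0855, 0.2232] -2.5
```

Call:
carry_out(motion=[30, 0.03, 0.03, 0.03, -1, 0, -2.5, 30, 0.06, 0.06, 0.06, -1, 0, -2.5, 30, 0.084, 0.085, 0.1, -1, 0, -2.5, 30, 0.084, 0.085, 0.15, -1, 0, -2.5, 30, 0.084, 0.085, 0.17, -1, 0, -2.5, 30, 0.084, 0.085, 0.17, -1, 0, -2.5, 30, 0.084, 0.085, 0.17, -1, 0, -2.5])

```text
clock: 15.25
tool_pos: [0.5737, 0.3473, 0.0614]
orientation: [[0.025, 1.0, 0.003], [1.0, -0.025, -0.0], [0.0, 0.003, -1.0]]
contact_force: [0.1, -0.9, 1.0]
width: 0.3
```

```bash
python3 -c "
from h import *
st();print(get_state()['q'].round(3))
plan((572.3,347.5,6,88.5))"
```

```text
15.25 [573.7 347.3  61.4] yaw 88.6 tilt [ 0.0031 -0.    ] F [ 0.1 -0.9  1. ] w 26.4
[-0.799  1.008  0.369  1.552 -0.506  0.676 -0.213]
(572.3, 347.5, 6, 88.5) [0.0002, -0.0016, 0.0554] 0.1
```

Call:
carry_out(motion=[30, 0, -0.001, 0.03, 0, 0, 0, 30, 0, -0.001, 0.048, 0, 0, 0, 30, 0, -0.001, 0.055, 0, 0, 0, 30, 0, -0.001, 0.055, 0, 0, 0, 5, 0, -0.001, 0.055, 0, 0, 0, 5, 0, -0.001, 0.055, 0, 0, 0, 5, 0, -0.001, 0.055, 0, 0, 0, 5, 0, -0.001, 0.05, 0, 0, 0, 5, 0, -0.001, 0, 0, 0, 0, 5, 0, -0.001, -0.05, 0, 0, 0], grip_force=30)

```text
clock: 16.5
tool_pos: [0.5705, 0.3468, 0.11]
orientation: [[0.024, 1.0, -0.002], [1.0, -0.024, -0.002], [-0.002, -0.002, -1.0]]
contact_force: [0.5, 0.7, -0.6]
width: 0.129
```

```bash
python3 -c "
from h import *
st()
plan((664,-4,110,87.3),(664,-4,24,87.3))"
```

```text
16.5 [570.5 346.8 110. ] yaw 88.6 tilt [-0.0019 -0.0022] F [ 0.5  0.7 -0.6] w 11.4
(664, -4, 110, 87.3) [-0.3484, 0.102, 0.0006] 1.3
(664, -4, 24, 87.3) [-0.3482, 0.1022, 0.0866] 1.3
```

Call:
carry_out(motion=[5, -0.04, 0.012, -0.015, 0, 0, 0, 5, -0.1, 0.029, -0.02, 0, 0, 1, 5, -0.16, 0.047, -0.02, 0, 0, 1, 5, -0.22, 0.065, -0.02, 0, 0, 1, 5, -0.28, 0.082, -0.02, 0, 0, 1, 5, -0.33, 0.097, -0.02, 0, 0, 1, 5, -0.347, 0.101, -0.01, 0, 0, 1, 5, -0.347, 0.101, 0.02, 0, 0, 1, 5, -0.347, 0.101, 0.05, 0, 0, 1, 5, -0.347, 0.101, 0.05, 0, 0, 1])

```text
clock: 17.75
tool_pos: [0.6611, -0.0002, 0.057]
orientation: [[0.04, 0.999, -0.007], [0.999, -0.04, 0.001], [0.0, -0.007, -1.0]]
contact_force: [-0.9, 0.1, -0.5]
width: 0.129
```

```bash
python3 -c "
from h import *
st();print(get_state()['q'].round(3))
c,_=shot('wrist','w4.png')
plan((663,-3,22,87.3))"
```

```text
17.75 [ 6.611e+02 -2.000e-01  5.700e+01] yaw 87.7 tilt [-0.0065  0.0005] F [-0.9  0.1 -0.5] w 11.3
[-0.223  0.996  0.3    1.573 -0.427  0.645  0.254]
(663, -3, 22, 87.3) [-0.0022, 0.0005, 0.0368] 0.4
```

View pics/w4.png

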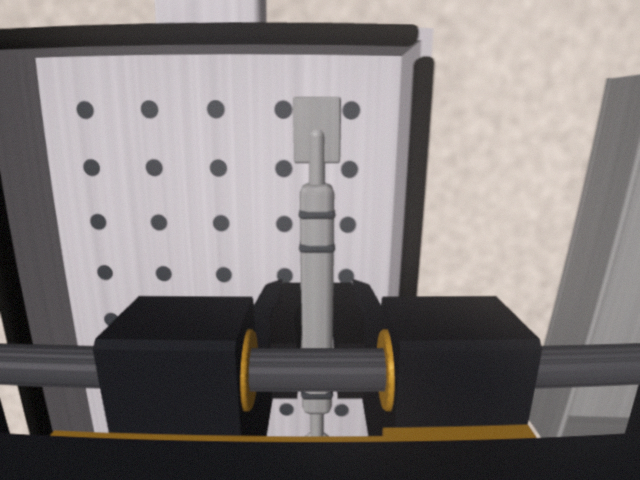

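The spatula is held straight, over the box's +x side with free floor below it. I'll lower and release it, then go back for the hook.

Call:
carry_out(motion=[5, -0.002, 0, 0.02, 0, 0, 0, 5, -0.002, 0, 0.034, 0, 0, 0, 5, -0.002, 0, 0.037, 0, 0, 0, 5, -0.002, 0, 0.037, 0, 0, 0, 22, -0.002, 0, 0.037, 0, 0, 0, 22, -0.002, 0, 0.037, 0, 0, 0, 22, -0.002, 0, 0.03, 0, 0, 0, 30, -0.002, 0, -0.02, 0, 0, 0, 30, -0.002, 0, -0.06, 0, 0, 0])

```text
clock: 18.92
tool_pos: [0.6641, -0.0044, 0.1219]
orientation: [[0.042, 0.999, 0.001], [0.999, -0.042, -0.001], [-0.001, 0.001, -1.0]]
contact_force: [1.1, -0.5, 0.3]
width: 0.301
```

```bash
python3 -c "
from h import *
st()
c=get_calibration('top'); c,_=shot('top','t5.png')
plan((529.5,347,110,84),(529.5,347,60,84))"
```

```text
18.93 [664.1  -4.4 121.9] yaw 87.6 tilt [ 0.0012 -0.0015] F [ 1.1 -0.5  0.3] w 26.5
(529.5, 347, 110, 84) [0.3459, -0.1528, 0.0155] 3.6
(529.5, 347, 60, 84) [0.3459, -0.1533, 0.0655] 3.6
```

Call:
carry_out(motion=[30, 0.055, -0.025, 0, 0, 0, 3.5, 30, 0.11, -0.05, 0, 0, 0, 3.5, 30, 0.17, -0.076, 0, 0, 0, 3.5, 30, 0.225, -0.1, 0, 0, 0, 3.5, 30, 0.28, -0.125, 0.01, 0, 0, 3.5, 30, 0.335, -0.148, 0.02, 0, 0, 3.5, 30, 0.346, -0.153, 0.04, 0, 0, 3.5, 30, 0.346, -0.153, 0.065, 0, 0, 3.5, 30, 0.346, -0.153, 0.08, 0, 0, 3.5, 30, 0.346, -0.153, 0.08, 0, 0, 3.5])

```text
clock: 20.23
tool_pos: [0.5253, 0.3461, 0.0384]
orientation: [[0.105, 0.995, -0.001], [0.995, -0.105, -0.003], [-0.003, -0.001, -1.0]]
contact_force: [0.5, 0.4, 0.4]
width: 0.298
```

```bash
python3 -c "
from h import *
st()
plan((529.5,347,6,84))"
```

```text
20.23 [525.3 346.1  38.4] yaw 84.0 tilt [-0.0015 -0.0029] F [0.5 0.4 0.4] w 26.2
(529.5, 347, 6, 84) [0.0014, 0.0041, 0.0324] -0.0
```

Call:
carry_out(motion=[30, 0.001, 0.004, 0.015, 0, 0, 0, 30, 0.001, 0.004, 0.028, 0, 0, 0, 30, 0.001, 0.004, 0.032, 0, 0, 0, 30, 0.001, 0.004, 0.032, 0, 0, 0, 5, 0.001, 0.004, 0.032, 0, 0, 0, 5, 0.001, 0.004, 0.032, 0, 0, 0, 5, 0.001, 0.004, 0.032, 0, 0, 0, 5, 0.001, 0.004, 0.02, 0, 0, 0, 5, 0.001, 0.004, -0.04, 0, 0, 0, 5, 0.001, 0.004, -0.09, 0, 0, 0])

```text
clock: 21.48
tool_pos: [0.5296, 0.3483, 0.1316]
orientation: [[0.103, 0.995, 0.001], [0.995, -0.103, -0.001], [-0.001, 0.001, -1.0]]
contact_force: [0.6, 0.4, -0.0]
width: 0.127
```

```bash
python3 -c "
from h import *
st()
plan((630,-2,120,87.3),(630,-2,57,87.3))"
```

```text
21.48 [529.6 348.3 131.6] yaw 84.1 tilt [ 0.0005 -0.0012] F [ 0.6  0.4 -0. ] w 11.2
(630, -2, 120, 87.3) [-0.3381, 0.136, 0.0121] -3.2
(630, -2, 57, 87.3) [-0.338, 0.136, 0.0751] -3.2
```

Call:
carry_out(motion=[5, -0.056, 0.023, 0, 0, 0, -1, 5, -0.112, 0.046, 0, 0, 0, -2, 5, -0.168, 0.068, 0, 0, 0, -3, 5, -0.224, 0.09, 0, 0, 0, -3, 5, -0.28, 0.113, 0, 0, 0, -3, 5, -0.33, 0.133, 0, 0, 0, -3, 5, -0.338, 0.136, 0.01, 0, 0, -3, 5, -0.338, 0.136, 0.03, 0, 0, -3, 5, -0.338, 0.136, 0.06, 0, 0, -3, 5, -0.338, 0.136, 0.07, 0, 0, -3])

```text
clock: 22.72
tool_pos: [0.6285, -0.0003, 0.0583]
orientation: [[0.049, 0.999, -0.003], [0.999, -0.049, -0.0], [-0.0, -0.003, -1.0]]
contact_force: [-0.4, -0.3, -0.0]
width: 0.131
```

```bash
python3 -c "
from h import *
st()
plan((630,-2,29,87.3))"
```

```text
22.73 [ 6.285e+02 -3.000e-01  5.830e+01] yaw 87.2 tilt [-0.0035 -0.0001] F [-0.4 -0.3 -0. ] w 11.5
(630, -2, 29, 87.3) [-0.0016, 0.0017, 0.0293] -0.1
```

Call:
carry_out(motion=[5, -0.002, 0.001, 0.02, 0, 0, 0, 5, -0.002, 0.001, 0.029, 0, 0, 0, 5, -0.002, 0.001, 0.029, 0, 0, 0, 5, -0.002, 0.001, 0.029, 0, 0, 0, 25, -0.002, 0.001, 0.029, 0, 0, 0, 25, -0.002, 0.001, 0.029, 0, 0, 0, 30, -0.002, 0.001, 0.0, 0, 0, 0, 30, -0.002, 0.001, -0.06, 0, 0, 0])

```text
clock: 23.72
tool_pos: [0.6291, -0.0034, 0.1188]
orientation: [[0.05, 0.999, -0.005], [0.999, -0.05, -0.001], [-0.001, -0.005, -1.0]]
contact_force: [0.6, 0.3, 0.2]
width: 0.298
```

```bash
python3 -c "
from h import *
st()
plan((485,347,110,89),(485,347,40,89))"
```

```text
23.73 [629.1  -3.4 118.8] yaw 87.1 tilt [-0.0051 -0.0009] F [0.6 0.3 0.2] w 26.3
(485, 347, 110, 89) [0.3427, -0.1615, 0.0092] -1.9
(485, 347, 40, 89) [0.3428, -0.1612, 0.0792] -1.9
```

Call:
carry_out(motion=[30, 0.055, -0.026, 0, 0, 0, -2, 30, 0.11, -0.052, 0, 0, 0, -2, 30, 0.165, -0.078, 0, 0, 0, -2, 30, 0.22, -0.104, 0, 0, 0, -2, 30, 0.275, -0.13, 0, 0, 0, -2, 30, 0.33, -0.155, 0.01, 0, 0, -2, 30, 0.343, -0.161, 0.04, 0, 0, -2, 30, 0.343, -0.161, 0.07, 0, 0, -2, 30, 0.343, -0.161, 0.08, 0, 0, -2, 30, 0.343, -0.161, 0.08, 0, 0, -2])

```text
clock: 24.98
tool_pos: [0.4876, 0.3462, 0.0393]
orientation: [[0.017, 1.0, -0.0], [1.0, -0.017, -0.002], [-0.002, -0.0, -1.0]]
contact_force: [0.3, 0.5, -0.4]
width: 0.304
```

```bash
python3 -c "
from h import *
st()
plan((485,347,6,89))"
```

```text
24.98 [487.6 346.2  39.3] yaw 89.1 tilt [-0.0003 -0.0018] F [ 0.3  0.5 -0.4] w 26.8
(485, 347, 6, 89) [0.0008, -0.0026, 0.0333] 0.1
```

Call:
carry_out(motion=[30, 0.001, -0.003, 0.015, 0, 0, 0, 30, 0.001, -0.003, 0.028, 0, 0, 0, 30, 0.001, -0.003, 0.033, 0, 0, 0, 30, 0.001, -0.003, 0.033, 0, 0, 0, 5, 0.001, -0.003, 0.033, 0, 0, 0, 5, 0.001, -0.003, 0.033, 0, 0, 0, 5, 0.001, -0.003, 0.033, 0, 0, 0, 5, 0.001, -0.003, 0.02, 0, 0, 0, 5, 0.001, -0.003, -0.04, 0, 0, 0, 5, 0.001, -0.003, -0.09, 0, 0, 0])

```text
clock: 26.22
tool_pos: [0.4845, 0.3479, 0.1317]
orientation: [[0.016, 1.0, 0.0], [1.0, -0.016, -0.001], [-0.001, 0.0, -1.0]]
contact_force: [-0.0, 0.9, -0.4]
width: 0.135
```

```bash
python3 -c "
from h import *
st()
plan((563,1,120,87.3),(563,1,57,87.3))"
```

```text
26.23 [484.5 347.9 131.7] yaw 89.1 tilt [ 0.0004 -0.001 ] F [-0.   0.9 -0.4] w 11.9
(563, 1, 120, 87.3) [-0.3456, 0.084, 0.0121] 1.8
(563, 1, 57, 87.3) [-0.3455, 0.084, 0.0751] 1.8
```

Call:
carry_out(motion=[5, -0.057, 0.014, 0, 0, 0, 2, 5, -0.115, 0.028, 0, 0, 0, 2, 5, -0.173, 0.042, 0, 0, 0, 2, 5, -0.231, 0.056, 0, 0, 0, 2, 5, -0.289, 0.07, 0, 0, 0, 2, 5, -0.34, 0.083, 0, 0, 0, 2, 5, -0.346, 0.084, 0.01, 0, 0, 2, 5, -0.346, 0.084, 0.03, 0, 0, 2, 5, -0.346, 0.084, 0.06, 0, 0, 2, 5, -0.346, 0.084, 0.07, 0, 0, 2])

```text
clock: 27.48
tool_pos: [0.5618, 0.002, 0.0586]
orientation: [[0.049, 0.999, -0.003], [0.999, -0.049, -0.0], [-0.0, -0.003, -1.0]]
contact_force: [-0.6, -0.3, 1.0]
width: 0.131
```

```bash
python3 -c "
from h import *
st()
plan((563,1,22,87.3))"
```

```text
27.48 [561.8   2.   58.6] yaw 87.2 tilt [-0.0029 -0.0002] F [-0.6 -0.3  1. ] w 11.5
(563, 1, 22, 87.3) [-0.0009, 0.0014, 0.0366] -0.1
```

Call:
carry_out(motion=[5, -0.001, 0.001, 0.02, 0, 0, 0, 5, -0.001, 0.001, 0.034, 0, 0, 0, 5, -0.001, 0.001, 0.037, 0, 0, 0, 5, -0.001, 0.001, 0.037, 0, 0, 0, 22, -0.001, 0.001, 0.037, 0, 0, 0, 22, -0.001, 0.001, 0.037, 0, 0, 0, 22, -0.001, 0.001, 0.02, 0, 0, 0, 30, -0.001, 0.001, -0.04, 0, 0, 0, 30, -0.001, 0.001, -0.1, 0, 0, 0])

```text
clock: 28.6
tool_pos: [0.5637, -0.0004, 0.1622]
orientation: [[0.051, 0.999, -0.0], [0.999, -0.051, -0.001], [-0.001, -0.0, -1.0]]
contact_force: [1.3, 0.2, 0.5]
width: 0.3
```

```bash
python3 -c "
from h import *
st()
plan((430,320,170,90))"
```

```text
28.6 [ 5.637e+02 -4.000e-01  1.622e+02] yaw 87.1 tilt [-0.0001 -0.0012] F [1.3 0.2 0.5] w 26.4
(430, 320, 170, 90) [0.3131, -0.1498, -0.0081] -2.9
```

Call:
carry_out(motion=[30, 0.055, -0.026, 0, 0, 0, -3, 30, 0.11, -0.052, 0, 0, 0, -3, 30, 0.165, -0.078, 0, 0, 0, -3, 30, 0.22, -0.104, 0, 0, 0, -3, 30, 0.275, -0.13, -0.004, 0, 0, -3, 30, 0.313, -0.15, -0.008, 0, 0, -3, 30, 0.313, -0.15, -0.008, 0, 0, -3, 30, 0.313, -0.15, -0.008, 0, 0, -3])

```text
clock: 29.6
tool_pos: [0.4304, 0.3191, 0.1683]
orientation: [[-0.001, 1.0, 0.001], [1.0, 0.001, -0.001], [-0.001, 0.001, -1.0]]
contact_force: [0.1, -0.2, -0.4]
width: 0.297
```

```bash
python3 -c "
from h import *
st();print(get_state()['q'].round(3))
c,_=shot('wrist','w5.png')"
```

```text
29.6 [430.4 319.1 168.3] yaw 90.1 tilt [ 0.0011 -0.0013] F [ 0.1 -0.2 -0.4] w 26.2
[-0.983  0.721  0.438  1.924 -0.51   0.606 -0.213]
```

View pics/w5.png

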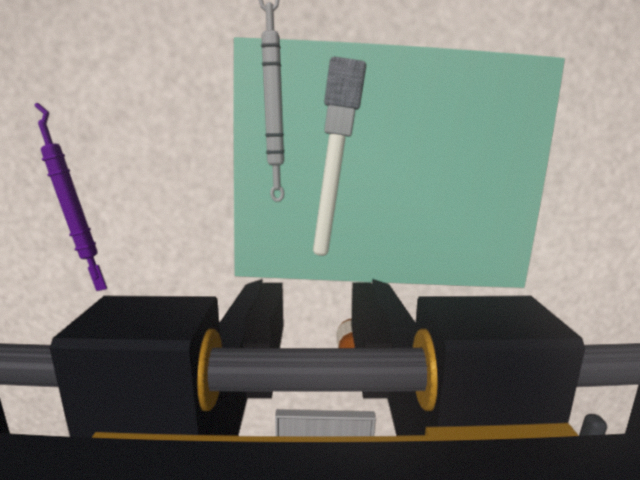

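```bash
python3 - <<'E'
from h import *
c=get_calibration('wrist')
for l in ([(270,31),(276,164)],[(347,57),(321,255)]):
    P=p2w(c,l,.015)*1000; d=P[0]-P[1]; print(P[:,:2].round(),P.mean(0)[:2].round(1),np.degrees(np.arctan2(d[1],d[0])).round(1),np.linalg.norm(d).round())
plan((398,402,60,91),(398,402,6,91))
E
```

```text
[[398. 448.]
 [400. 358.]] [399. 403.] 91.3 89.0
[[450. 431.]
 [432. 289.]] [441.3 360.1] 82.9 143.0
(398, 402, 60, 91) [0.0837, -0.0329, 0.108] -1.0
(398, 402, 6, 91) [0.0838, -0.0329, 0.162] -1.0
```

The loop extractor's handle runs (270,31)-(276,164), its centre is (399,403) mm, and the brush is clear of the fingers.

Call:
carry_out(motion=[30, 0.05, -0.02, 0.02, 0, 0, -1, 30, 0.083, -0.032, 0.06, 0, 0, -1, 30, 0.083, -0.032, 0.11, 0, 0, -1, 30, 0.083, -0.032, 0.13, 0, 0, -1, 30, 0.083, -0.032, 0.13, 0, 0, -1, 30, 0.083, -0.032, 0.15, 0, 0, -1, 30, 0.083, -0.032, 0.161, 0, 0, -1, 30, 0.083, -0.032, 0.162, 0, 0, -1, 5, 0.083, -0.032, 0.162, 0, 0, -1, 5, 0.083, -0.032, 0.162, 0, 0, -1, 5, 0.083, -0.032, 0.162, 0, 0, -1, 5, 0.083, -0.032, 0.14, 0, 0, -1])

```text
clock: 31.15
tool_pos: [0.3969, 0.402, 0.0266]
orientation: [[-0.019, 1.0, -0.002], [1.0, 0.019, -0.003], [-0.003, -0.002, -1.0]]
contact_force: [-0.7, -0.0, -0.5]
width: 0.133
```

```bash
python3 -c "
from h import *
st();print(get_state()['q'].round(3))
plan((398,402,130,88),(596,0,130,87.3),(596,0,57,87.3))"
```

```text
31.15 [396.9 402.   26.6] yaw 91.1 tilt [-0.0023 -0.0029] F [-0.7 -0.  -0.5] w 11.7
[-1.032  0.967  0.277  1.887 -0.649  0.382 -0.238]
(398, 402, 130, 88) [-0.0003, 0.0009, -0.1034] 3.1
(596, 0, 130, 87.3) [-0.4061, 0.1911, -0.1027] 3.8
(596, 0, 57, 87.3) [-0.4059, 0.1913, -0.0297] 3.8
```

Call:
carry_out(motion=[5, 0, 0, -0.05, 0, 0, 0, 5, -0.02, 0.01, -0.1, 0, 0, 0, 5, -0.075, 0.036, -0.105, 0, 0, 1, 5, -0.13, 0.062, -0.105, 0, 0, 2, 5, -0.185, 0.088, -0.105, 0, 0, 3, 5, -0.24, 0.114, -0.105, 0, 0, 4, 5, -0.295, 0.14, -0.105, 0, 0, 4, 5, -0.35, 0.166, -0.105, 0, 0, 4, 5, -0.4, 0.189, -0.105, 0, 0, 4, 5, -0.406, 0.191, -0.08, 0, 0, 4, 5, -0.406, 0.191, -0.04, 0, 0, 4, 5, -0.406, 0.191, -0.03, 0, 0, 4])

```text
clock: 32.65
tool_pos: [0.5946, 0.0007, 0.0557]
orientation: [[0.051, 0.999, -0.005], [0.999, -0.051, -0.001], [-0.001, -0.005, -1.0]]
contact_force: [-0.1, 0.1, -0.3]
width: 0.134
```

```bash
python3 -c "
from h import *
st()
plan((596,-1,29,87.3))"
```

```text
32.65 [594.6   0.7  55.7] yaw 87.1 tilt [-0.0048 -0.0006] F [-0.1  0.1 -0.3] w 11.8
(596, -1, 29, 87.3) [-0.0016, 0.0016, 0.0267] -0.2
```

Call:
carry_out(motion=[5, -0.002, 0.002, 0.015, 0, 0, 0, 5, -0.002, 0.002, 0.027, 0, 0, 0, 5, -0.002, 0.002, 0.027, 0, 0, 0, 25, -0.002, 0.002, 0.027, 0, 0, 0, 25, -0.002, 0.002, 0.027, 0, 0, 0, 30, -0.002, 0.002, 0, 0, 0, 0, 30, -0.002, 0.002, -0.06, 0, 0, 0, 30, -0.05, 0.018, -0.12, 0, 0, 0, 30, -0.1, 0.018, -0.17, 0, 0, 0, 30, -0.1, 0.018, -0.2, 0, 0, 0, 30, -0.1, 0.018, -0.2, 0, 0, 0, 30, -0.1, 0.018, -0.2, 0, 0, 0])

```text
clock: 34.15
tool_pos: [0.6091, -0.0991, 0.2575]
orientation: [[0.05, 0.999, -0.001], [0.999, -0.05, 0.0], [0.0, -0.001, -1.0]]
contact_force: [0.5, -0.1, -0.4]
width: 0.303
```

```bash
python3 -c "
from h import *
st();print(get_state()['q'].round(3))
c,_=shot('wrist','w6.png');np.save('c6.npy',c,allow_pickle=True)"
```

```text
34.15 [609.1 -99.1 257.5] yaw 87.1 tilt [-0.0007  0.    ] F [ 0.5 -0.1 -0.4] w 26.7
[-0.142  0.69   0.419  1.587 -0.328  0.936  0.339]
```

View pics/w6.png

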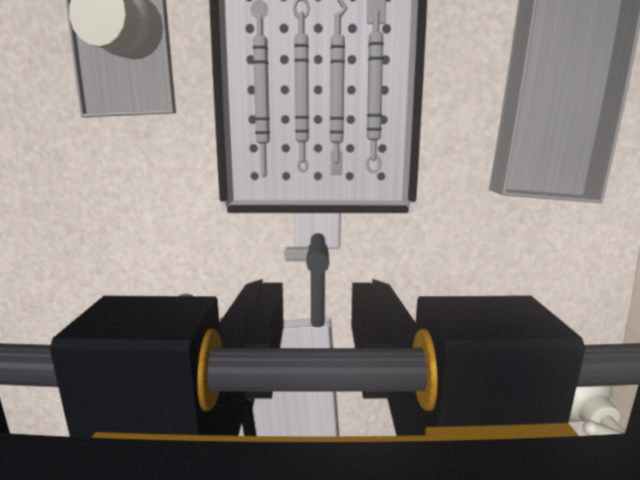

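All four instruments lie side by side in the box, the right latch (318,240)-(318,325) points straight out, and the jar stands on the tray. I'll refine the box pose from the seal in this picture, then go over the lid and measure its bar the same way.

```bash
python3 - <<'E'
from h import *
g=cv2.imread('pics/raw_w6.png',0); c=get_calibration('wrist')
def line(rng,lo,hi,ax):
    P=[]
    for i in rng:
        r=g[i,lo:hi] if ax==0 else g[lo:hi,i]
        j=np.where(r<50)[0]
        if len(j)>2: P.append(((lo+j.mean(),i) if ax==0 else (i,lo+j.mean()))+(len(j),))
    return np.array(P)
def fit(n,L):
    P=p2w(c,L[:,:2],.057)*1000
    v=cv2.fitLine(P[:,:2].astype(np.float32),cv2.DIST_HUBER,0,.01,.01).ravel()
    a=np.degrees(np.arctan2(v[1],v[0]));print(n,len(L),L[:,2].mean().round(1),v[2:].round(1),a.round(2)); return v
l=fit('L',line(range(40,185,3),195,240,0)); r=fit('R',line(range(40,185,3),400,440,0)); b=fit('B',line(range(245,400,4),195,225,1))
# box yaw & centre
s=lambda v:v[:2]*np.sign(v[1]); d=s(l)+s(r); d/=np.linalg.norm(d); n=np.array([d[1],-d[0]])
cx=((l[2:]@n)+(r[2:]@n))/2; w=(r[2:]-l[2:])@n
cy=b[2:]@d+103.; print('yaw',np.degrees(np.arctan2(d[1],d[0]))-90,'w',w,'centre',n*cx+d*cy)
P=p2w(c,[(318,240),(318,322)],.093)*1000; print(P.round(1))
plan((525,-345-100,200,91),(525,-445,257.5,91))
E
```

```text
L 29 3.8 [532.9  10.3] 87.12Traceback (most recent call last):
  File "<stdin>", line 14, in <module>
  File "<stdin>", line 11, in fit
IndexError: too many indices for array: array is 1-dimensional, but 2 were indexed
```

```bash
python3 - <<'E'
from h import *
g=cv2.imread('pics/raw_w6.png',0); c=get_calibration('wrist')
print(g[100,205:235],g[100,405:435],g[198:220,300])
E
```

```text
[193 195 195 192 196 197 193 190 161 100  61  52  47  50  50  49  50  60
  76  85  92  90  94 122 163 184 190 186 191 191] [184 174 153 139 138 141 137 127  96  61  54  55  50  54  49  56  86 150
 185 194 195 201 197 199 201 198 198 198 202 206] [185 175 163 153 152 145 122  84  57  56  48  56  52  56  90 154 183 190
 191 189 190 193]
```

```bash
cat > seal.py <<'E'
from h import *
g=cv2.imread('pics/raw_w6.png',0); c=np.load('c6.npy',allow_pickle=True).item()
def line(rng,lo,hi,ax):
    P=[]
    for i in rng:
        j=np.where((g[i,lo:hi] if ax==0 else g[lo:hi,i])<72)[0]
        if len(j)>2: P.append(((lo+j.mean(),i) if ax==0 else (i,lo+j.mean()))+(len(j),))
    return np.array(P)
def fit(n,L):
    P=p2w(c,L[:,:2],.057)*1000
    v=cv2.fitLine(P[:,:2].astype(np.float32),cv2.DIST_HUBER,0,.01,.01).ravel()
    print(n,len(L),L[:,2].mean().round(1),v[2:].round(1),np.degrees(np.arctan2(v[1],v[0])).round(2)); return v
l=fit('L',line(range(40,185,3),205,230,0)); r=fit('R',line(range(40,185,3),407,425,0)); b=fit('B',line(range(245,400,4),200,218,1))
s=lambda v:v[:2]*np.sign(v[1]); d=s(l)+s(r); d/=np.linalg.norm(d); n=np.array([d[1],-d[0]])
cx=((l[2:]@n)+(r[2:]@n))/2; w=(r[2:]-l[2:])@n
cy=b[2:]@d+103.; print('yaw',np.degrees(np.arctan2(d[1],d[0]))-90,'w',w,'centre',n*cx+d*cy)
P=p2w(c,[(318,240),(318,322)],.093)*1000; print(P.round(1))
E
python3 seal.py; python3 -c "
from h import *
plan((525,-445,200,91),(525,-445,257.5,91))"
```

```text
L 49 7.9 [531.6 -21.1] 87.07
R 49 7.0 [692.4 -22.5] 87.0
B 39 6.0 [ 611.8 -101.6] -2.88
yaw -2.9643326 w 160.65715 centre [613.21246     1.4700184]
[[ 607.2 -119.2   93. ]
 [ 603.7 -190.1   93. ]]
(525, -445, 200, 91) [-0.3501, -0.0665, 0.0568] -3.8
(525, -445, 257.5, 91) [-0.3501, -0.0666, -0.0007] -3.8
```

Call:
carry_out(motion=[60, -0.05, -0.01, 0, 0, 0, -2, 60, -0.1, -0.02, 0, 0, 0, -3.5, 60, -0.15, -0.03, 0, 0, 0, -3.5, 60, -0.2, -0.04, 0, 0, 0, -3.5, 60, -0.25, -0.05, 0, 0, 0, -3.5, 60, -0.3, -0.06, 0, 0, 0, -3.5, 60, -0.35, -0.066, 0, 0, 0, -3.5, 60, -0.35, -0.066, 0, 0, 0, -3.5, 60, -0.35, -0.066, 0, 0, 0, -3.5])

```text
clock: 35.33
tool_pos: [0.5264, -0.4443, 0.2566]
orientation: [[-0.012, 1.0, -0.001], [1.0, 0.012, 0.002], [0.002, -0.001, -1.0]]
contact_force: [-0.0, 1.3, -0.7]
width: 0.599
```

```bash
python3 -c "
from h import *
st();print(get_state()['q'].round(3))
c,_=shot('wrist','w7.png');np.save('c7.npy',c,allow_pickle=True)"
```

```text
35.33 [ 526.4 -444.3  256.6] yaw 90.7 tilt [-0.0015  0.0021] F [-0.   1.3 -0.7] w 52.7
[ 0.466  0.788  0.353  1.341 -0.285  1.064  0.875]
```

View pics/w7.png

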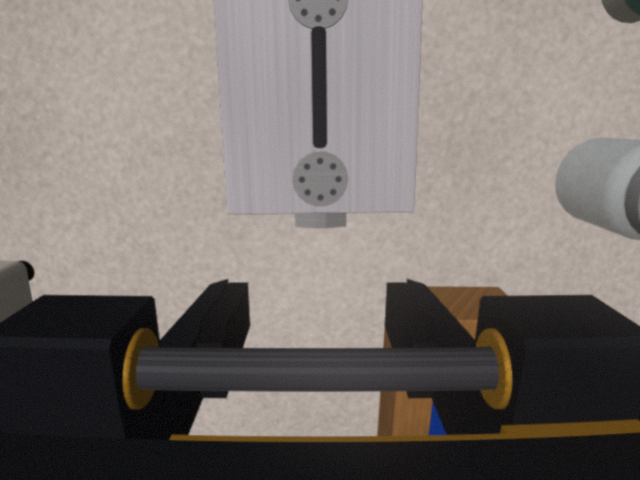

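```bash
python3 - <<'E'
from h import *
c=get_calibration('wrist'); g=cv2.imread('pics/raw_w7.png',0)
m=((g[15:160,300:340]<70)*255).astype(np.uint8)
k=cv2.findContours(m,cv2.RETR_EXTERNAL,cv2.CHAIN_APPROX_NONE)[0]; k=max(k,key=cv2.contourArea)
bx=cv2.boxPoints(cv2.minAreaRect(k))+[300,15]; 
P=p2w(c,bx,.056)*1000; print(P[:,:2].round(1).tolist(),P.mean(0).round(1))
e=[np.linalg.norm(P[i]-P[i-1]) for i in range(4)]; i=int(np.argmax(e)); d=P[i]-P[i-1]; d*=np.sign(d[1]); print(np.round(e,1),'yaw',np.degrees(np.arctan2(d[1],d[0]))-90)
Q=p2w(c,[(228,213),(414,213)],.016)*1000; print(Q.round(1),Q.mean(0)+[0,114,0])
x,y=P.mean(0)[:2]
plan((x,y,100,90.5),(x,y,43,90.5))
E
```

```text
[[519.7, -301.2], [529.8, -301.1], [531.3, -393.7], [520.6, -393.8]] [ 525.3 -347.5   56. ]
[92.6 10.1 92.6 10.8] yaw 0.5652637124319426
[[ 439.7 -459.2   16. ]
 [ 619.  -456.9   16. ]] [ 529.34762694 -344.08681993   16.        ]
(np.float64(525.3454244797346), np.float64(-347.455745899801), 100, 90.5) [0.0959, -0.0002, 0.1571] 0.3
(np.float64(525.3454244797346), np.float64(-347.455745899801), 43, 90.5) [0.0958, -0.0001, 0.2141] 0.3
```

Call:
carry_out(motion=[40, 0.05, 0, 0.03, 0, 0, 0, 40, 0.096, -0.001, 0.08, 0, 0, 0, 40, 0.096, -0.001, 0.13, 0, 0, 0, 40, 0.096, -0.001, 0.18, 0, 0, 0, 40, 0.096, -0.001, 0.2, 0, 0, 0, 40, 0.096, -0.001, 0.215, 0, 0, 0, 40, 0.096, -0.001, 0.226, 0, 0, 0, 40, 0.096, -0.001, 0.226, 0, 0, 0, 5, 0.096, -0.001, 0.226, 0, 0, 0, 5, 0.096, -0.001, 0.226, 0, 0, 0, 5, 0.096, -0.001, 0.226, 0, 0, 0, 5, 0.096, -0.001, 0.226, 0, 0, 0], grip_force=50)

```text
clock: 36.88
tool_pos: [0.525, -0.351, 0.033]
orientation: [[-0.011, 1.0, 0.002], [1.0, 0.011, -0.002], [-0.002, 0.002, -1.0]]
contact_force: [0.9, 0.7, 4.4]
width: 0.131
```

```bash
python3 -c "
from h import *
st();print(get_state()['q'].round(3))"
```

```text
36.88 [ 525. -351.   33.] yaw 90.6 tilt [ 0.002  -0.0024] F [0.9 0.7 4.4] w 11.5
[ 0.394  0.993  0.227  1.683 -0.395  0.508  0.879]
```

```bash
python3 -c "
from h import *
plan((525,-351,165,90.6),(612.8,-6.2,165,87.05),(612.8,-6.2,100,87.05))"
```

```text
(525, -351, 165, 90.6) [-0.0003, 0.0003, -0.132] 0.0
(612.8, -6.2, 165, 87.05) [0.3435, 0.0919, -0.1326] 3.6
(612.8, -6.2, 100, 87.05) [0.3437, 0.0918, -0.0676] 3.6
```

Call:
carry_out(motion=[5, 0, 0, -0.02, 0, 0, 0, 5, 0, 0, -0.06, 0, 0, 0, 5, 0, 0, -0.1, 0, 0, 0, 5, 0, 0, -0.132, 0, 0, 0, 5, 0, 0, -0.132, 0, 0, 0])

```text
clock: 37.5
tool_pos: [0.5245, -0.3515, 0.1668]
orientation: [[-0.01, 1.0, 0.003], [1.0, 0.01, -0.004], [-0.004, 0.003, -1.0]]
contact_force: [0.0, 0.3, -4.1]
width: 0.128
```

```bash
python3 -c "
from h import *
st()
plan((612.8,-6.2,165,87.05),(612.8,-6.2,100,87.05))"
```

```text
37.5 [ 524.5 -351.5  166.8] yaw 90.6 tilt [ 0.0034 -0.004 ] F [ 0.   0.3 -4.1] w 11.3
(612.8, -6.2, 165, 87.05) [0.3444, 0.0917, 0.0007] 3.5
(612.8, -6.2, 100, 87.05) [0.3446, 0.0915, 0.0657] 3.5
```

Lifted, and the 4.1 N reading matches the 0.4 kg lid. Moving over the box.

Call:
carry_out(motion=[5, 0.04, 0.01, 0, 0, 0, 1, 5, 0.085, 0.023, 0, 0, 0, 2, 5, 0.13, 0.035, 0, 0, 0, 3, 5, 0.175, 0.047, 0, 0, 0, 3.5, 5, 0.22, 0.059, 0, 0, 0, 3.5, 5, 0.265, 0.071, 0, 0, 0, 3.5, 5, 0.31, 0.083, 0, 0, 0, 3.5, 5, 0.344, 0.092, 0, 0, 0, 3.5, 5, 0.344, 0.092, 0, 0, 0, 3.5, 5, 0.344, 0.092, 0.02, 0, 0, 3.5, 5, 0.344, 0.092, 0.04, 0, 0, 3.5, 5, 0.344, 0.092, 0.04, 0, 0, 3.5])

```text
clock: 39.0
tool_pos: [0.6095, -0.0067, 0.1214]
orientation: [[0.052, 0.999, -0.006], [0.999, -0.052, -0.002], [-0.002, -0.006, -1.0]]
contact_force: [-0.2, -0.4, -4.3]
width: 0.123
```

```bash
python3 -c "
from h import *
st()
shot('top','t8.png',crop=(275,140,425,260),scale=5)
plan((612.8,-6.2,100,87.05),(612.8,-6.2,76,87.05))"
```

```text
39.0 [609.5  -6.7 121.4] yaw 87.0 tilt [-0.0064 -0.0018] F [-0.2 -0.4 -4.3] w 10.9
(612.8, -6.2, 100, 87.05) [0.0006, 0.0021, 0.0226] -0.0
(612.8, -6.2, 76, 87.05) [0.0007, 0.0022, 0.0466] -0.0
```

```bash
python3 -c "
from h import *
c,_=shot('scene','s8.png',crop=(190,180,340,320),scale=4)"
```

```text
(no output)
```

View pics/s8.png

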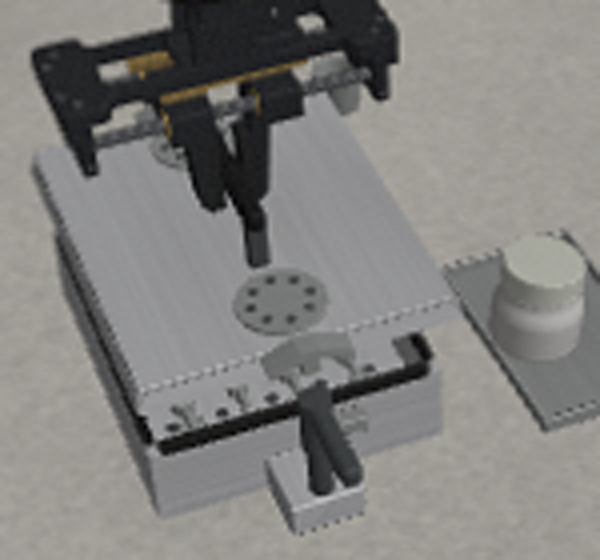

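```bash
python3 - <<'E'
from h import *
c=get_calibration('scene')
A=lambda l:(np.array(l,float)+.5)/4-.5+(190,180)
for n,l,z in(('lid near edge lower (skirt)',[(145,392),(458,300)],.104),('seal',[(155,440),(430,350)],.057),('latch hub',[(318,390),(350,470)],.093)):
    P=p2w(c,A(l),z)*1000; print(n,P[:,:2].round(1).tolist(),P.mean(0).round(1))
t=np.array([609.5,-6.7]);d=np.array([.052,.999]);n=np.array([.999,-.052])
L=t+5*d; print('lid pred',[ (L+114*d+s*93*n).round(1) for s in(1,-1)])
B=np.array([613,-1.2]); print('seal pred',[(B+101*d+s*81*n).round(1) for s in(1,-1)])
im=cv2.imread('pics/t8.png');print(im.shape)
E
```

```text
lid near edge lower (skirt) [[704.5, 104.1], [527.5, 112.8]] [616.  108.5 104. ]
seal [[700.8, 93.8], [537.8, 96.4]] [619.3  95.1  57. ]
latch hub [[619.4, 132.6], [627.5, 193.3]] [623.5 163.   93. ]
lid pred [array([708.6, 107.3]), array([522.8, 117. ])]
seal pred [array([699.2,  95.5]), array([537.3, 103.9])]
(600, 750, 3)
```

View pics/t8.png

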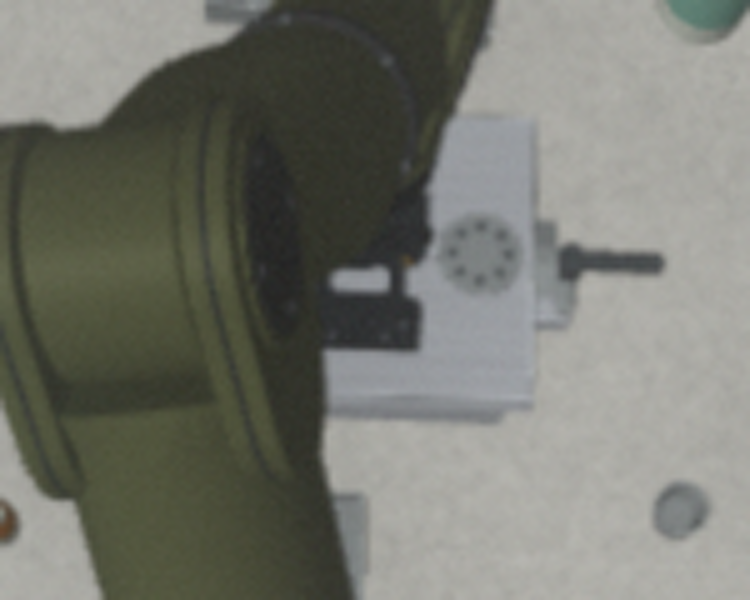

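Measured the same way in the scene view, lid and box agree with my prediction to about 1 mm in relative position: 1 mm in y, and 3.3 mm short in x, which I'm about to correct. The top view shows the right latch straight out. I'll lower the lid slowly.

Call:
carry_out(motion=[5, 0, 0.0025, 0.01, -0.35, 0, 0, 5, 0, 0.0025, 0.02, -0.35, 0, 0, 5, 0, 0.0025, 0.025, -0.35, 0, 0, 5, 0, 0.0025, 0.025, -0.35, 0, 0])

```text
clock: 39.6
tool_pos: [0.6144, -0.0056, 0.0982]
orientation: [[0.051, 0.999, 0.005], [0.999, -0.051, -0.001], [-0.001, 0.005, -1.0]]
contact_force: [0.4, -0.1, -3.9]
width: 0.126
```

```bash
python3 -c "
from h import *
st()
plan((612.8,-6.5,84,87.05),(612.8,-6.5,76,87.05))"
```

```text
39.6 [614.4  -5.6  98.2] yaw 87.1 tilt [ 0.0049 -0.0015] F [ 0.4 -0.1 -3.9] w 11.1
(612.8, -6.5, 84, 87.05) [-0.0009, -0.0016, 0.0142] 0.1
(612.8, -6.5, 76, 87.05) [-0.0009, -0.0016, 0.0222] 0.1
```

Call:
carry_out(motion=[5, -0.001, -0.001, 0.003, 0.15, 0, 0, 5, -0.001, -0.001, 0.007, 0.15, 0, 0, 5, -0.001, -0.001, 0.011, 0.15, 0, 0, 5, -0.001, -0.001, 0.014, 0.15, 0, 0, 5, -0.001, -0.001, 0.017, 0.15, 0, 0, 5, -0.001, -0.001, 0.017, 0.15, 0, 0])

```text
clock: 40.35
tool_pos: [0.6137, -0.0067, 0.0815]
orientation: [[0.051, 0.999, 0.003], [0.999, -0.051, -0.001], [-0.001, 0.003, -1.0]]
contact_force: [-0.8, 1.2, -4.1]
width: 0.128
```

```bash
python3 -c "
from h import *
st()"
```

```text
40.35 [613.7  -6.7  81.5] yaw 87.1 tilt [ 0.003  -0.0014] F [-0.8  1.2 -4.1] w 11.3
```

Call:
carry_out(motion=[5, 0, 0, 0.002, 0, 0, 0, 5, 0, 0, 0.004, 0, 0, 0, 5, 0, 0, 0.0055, 0, 0, 0, 5, 0, 0, 0.0055, 0, 0, 0])

```text
clock: 40.85
tool_pos: [0.6139, -0.0064, 0.0765]
orientation: [[0.05, 0.999, 0.004], [0.999, -0.05, -0.001], [-0.001, 0.004, -1.0]]
contact_force: [-0.5, 1.1, -0.6]
width: 0.128
```

```bash
python3 -c "
from h import *
st()"
```

```text
40.85 [613.9  -6.4  76.5] yaw 87.1 tilt [ 0.0036 -0.001 ] F [-0.5  1.1 -0.6] w 11.3
```

The lid is seated: no jam force, its weight is on the seal, and the handle height of about 93 mm is as specified. I'll release it and go to the left latch handle.

```bash
python3 -c "
from h import *
plan((614,-6,150,87),(623.6,179.5,150,87),(623.6,179.5,110,87))"
```

```text
(614, -6, 150, 87) [0.0004, 0.0003, -0.0735] 0.1
(623.6, 179.5, 150, 87) [0.1861, 0.0006, -0.0736] 0.1
(623.6, 179.5, 110, 87) [0.1861, 0.0004, -0.0336] 0.1
```

Call:
carry_out(motion=[35, 0, 0, 0, 0, 0, 0, 35, 0, 0, 0, 0, 0, 0, 35, 0, 0, -0.02, 0, 0, 0, 35, 0, 0, -0.075, 0, 0, 0, 35, 0, 0, -0.075, 0, 0, 0, 35, 0.06, 0, -0.075, 0, 0, 0, 35, 0.12, 0, -0.075, 0, 0, 0, 35, 0.18, 0, -0.075, 0, 0, 0, 35, 0.186, 0, -0.075, 0, 0, 0, 35, 0.186, 0, -0.06, 0, 0, 0, 35, 0.186, 0, -0.04, 0, 0, 0, 35, 0.186, 0, -0.04, 0, 0, 0])

```text
clock: 42.35
tool_pos: [0.6214, 0.1767, 0.1136]
orientation: [[0.054, 0.999, -0.001], [0.999, -0.054, -0.003], [-0.003, -0.001, -1.0]]
contact_force: [0.0, 0.1, 0.2]
width: 0.349
```

```bash
python3 -c "
from h import *
st();print(get_state()['q'].round(3))
c,im=shot('wrist','w9.png')
plan((623.6,179.5,80.5,87))"
```

```text
42.35 [621.4 176.7 113.6] yaw 86.9 tilt [-0.0014 -0.0034] F [0.  0.1 0.2] w 30.7
[-0.568  0.918  0.422  1.613 -0.509  0.725  0.041]
(623.6, 179.5, 80.5, 87) [0.0025, 0.0011, 0.0342] -0.0
```

View pics/w9.png

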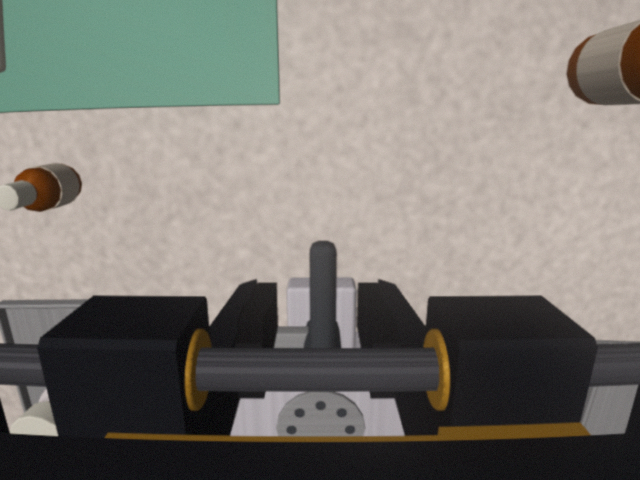

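The handle (322,242)-(322,340) lies between the open jaws. I'll descend, narrow the jaws and then sweep.

Call:
carry_out(motion=[35, 0.0025, 0.001, 0.012, 0, 0, 0, 35, 0.0025, 0.001, 0.024, 0, 0, 0, 35, 0.0025, 0.001, 0.033, 0, 0, 0, 21, 0.0025, 0.001, 0.033, 0, 0, 0, 21, 0.0025, 0.001, 0.033, 0, 0, 0, 21, 0.0025, 0.001, 0.033, 0, 0, 0])

```text
clock: 43.15
tool_pos: [0.6247, 0.1816, 0.0835]
orientation: [[0.051, 0.999, 0.004], [0.999, -0.051, -0.001], [-0.001, 0.004, -1.0]]
contact_force: [0.1, -0.2, 0.3]
width: 0.206
```

```bash
python3 -c "
from h import *
st()"
```

```text
43.15 [624.7 181.6  83.5] yaw 87.1 tilt [ 0.0043 -0.0012] F [ 0.1 -0.2  0.3] w 18.1
```

Call:
carry_out(motion=[21, 0, -0.006, 0.002, 0, 0, -8, 21, -0.002, -0.012, 0.002, 0, 0, -16, 21, -0.004, -0.017, 0.002, 0, 0, -24, 21, -0.007, -0.023, 0.002, 0, 0, -32, 21, -0.011, -0.027, 0.002, 0, 0, -40, 21, -0.015, -0.032, 0.002, 0, 0, -48, 21, -0.02, -0.036, 0.002, 0, 0, -56, 21, -0.025, -0.039, 0.002, 0, 0, -64, 21, -0.031, -0.041, 0.002, 0, 0, -72, 21, -0.037, -0.043, 0.002, 0, 0, -80, 21, -0.043, -0.043, 0.002, 0, 0, -88, 21, -0.049, -0.043, 0.002, 0, 0, -96])

```text
clock: 44.65
tool_pos: [0.5783, 0.1375, 0.0815]
orientation: [[-0.998, -0.061, 0.003], [-0.061, 0.998, 0.002], [-0.003, 0.002, -1.0]]
contact_force: [-2.0, 5.7, 2.1]
width: 0.209
```

```bash
python3 -c "
from h import *
st();print(get_state()['q'].round(3))"
```

```text
44.65 [578.3 137.5  81.5] yaw -176.5 tilt [0.0031 0.0019] F [-2.   5.7  2.1] w 18.4
[-0.278  0.866 -0.057  1.784  0.09   0.491  1.238]
```

Call:
carry_out(motion=[21, 0, -0.002, 0, 0, 0, 0, 21, 0, -0.004, 0, 0, 0, 0, 21, 0, -0.005, 0, 0, 0, 0, 21, 0, -0.005, 0, 0, 0, 0])

```text
clock: 45.15
tool_pos: [0.5787, 0.1335, 0.0813]
orientation: [[-0.999, -0.054, 0.003], [-0.054, 0.999, 0.003], [-0.003, 0.003, -1.0]]
contact_force: [-3.4, 7.3, 0.9]
width: 0.21
```

```bash
python3 -c "
from h import *
st()"
```

```text
45.15 [578.7 133.5  81.3] yaw -176.9 tilt [0.0033 0.0028] F [-3.4  7.3  0.9] w 18.5
```

Call:
carry_out(motion=[21, 0, -0.002, 0, 0, 0, 0, 21, 0, -0.003, 0, 0, 0, 0, 21, 0, -0.003, 0, 0, 0, 0])

```text
clock: 45.52
tool_pos: [0.5787, 0.1333, 0.0813]
orientation: [[-0.998, -0.056, 0.004], [-0.056, 0.998, 0.006], [-0.004, 0.006, -1.0]]
contact_force: [-3.2, 11.6, 1.0]
width: 0.21
```

```bash
python3 -c "
from h import *
st()
plan((606,-181,150,87))"
```

```text
45.52 [578.7 133.3  81.3] yaw -176.8 tilt [0.0036 0.0062] F [-3.2 11.6  1. ] w 18.5
(606, -181, 150, 87) [-0.01, -0.3149, -0.0705] 96.2
```

Call:
carry_out(motion=[21, 0, 0.003, 0, 0, 0, 0, 35, 0, 0.003, 0, 0, 0, 0, 35, 0, 0.003, -0.03, 0, 0, 0, 35, 0, 0.003, -0.07, 0, 0, 10, 35, 0, -0.05, -0.07, 0, 0, 20, 35, -0.002, -0.1, -0.07, 0, 0, 30, 35, -0.004, -0.15, -0.07, 0, 0, 40, 35, -0.006, -0.2, -0.07, 0, 0, 50, 35, -0.008, -0.25, -0.07, 0, 0, 60, 35, -0.008, -0.3, -0.07, 0, 0, 70, 35, -0.008, -0.315, -0.07, 0, 0, 80, 35, -0.008, -0.315, -0.07, 0, 0, 90])

```text
clock: 47.02
tool_pos: [0.6034, -0.1918, 0.1519]
orientation: [[-0.042, 0.999, 0.004], [0.999, 0.042, -0.005], [-0.005, 0.004, -1.0]]
contact_force: [-0.2, 0.6, -0.3]
width: 0.35
```

```bash
python3 -c "
from h import *
st();print(get_state()['q'].round(3))
plan((604.6,-180,110,87),(604.6,-180,81.5,87))"
```

```text
47.02 [ 603.4 -191.8  151.9] yaw 92.4 tilt [ 0.0038 -0.005 ] F [-0.2  0.6 -0.3] w 30.8
[ 0.061  0.828  0.321  1.639 -0.351  0.727  0.59 ]
(604.6, -180, 110, 87) [0.012, 0.0015, 0.0419] 5.4
(604.6, -180, 81.5, 87) [0.0121, 0.0014, 0.0704] 5.4
```

Call:
carry_out(motion=[35, 0.012, 0.001, 0.02, 0.1, -0.2, 5.4, 35, 0.012, 0.001, 0.035, 0.1, -0.2, 5.4, 35, 0.012, 0.001, 0.035, 0.1, -0.2, 5.4, 35, 0.012, 0.001, 0.045, 0.1, -0.2, 5.4, 35, 0.012, 0.001, 0.06, 0.1, -0.2, 5.4, 35, 0.012, 0.001, 0.07, 0.1, -0.2, 5.4, 35, 0.012, 0.001, 0.07, 0.1, -0.2, 5.4, 21, 0.012, 0.001, 0.07, 0.1, -0.2, 5.4, 21, 0.012, 0.001, 0.07, 0.1, -0.2, 5.4])

```text
clock: 48.15
tool_pos: [0.6051, -0.1754, 0.0819]
orientation: [[0.04, 0.999, 0.003], [0.999, -0.04, -0.005], [-0.005, 0.003, -1.0]]
contact_force: [-0.9, -0.0, 0.2]
width: 0.21
```

```bash
python3 -c "
from h import *
st();print(get_state()['q'].round(3))"
```

```text
48.15 [ 605.1 -175.4   81.9] yaw 87.7 tilt [ 0.0026 -0.0052] F [-0.9 -0.   0.2] w 18.5
[ 0.048  0.924  0.294  1.682 -0.418  0.594  0.54 ]
```

Call:
carry_out(motion=[21, -0.005, -0.006, 0, 0, 0, 8, 21, -0.004, -0.012, 0, 0, 0, 16, 21, -0.002, -0.017, 0, 0, 0, 24, 21, 0.001, -0.022, 0, 0, 0, 32, 21, 0.004, -0.027, 0, 0, 0, 40, 21, 0.008, -0.031, 0, 0, 0, 48, 21, 0.013, -0.035, 0, 0, 0, 56, 21, 0.018, -0.038, 0, 0, 0, 64, 21, 0.024, -0.04, 0, 0, 0, 72, 21, 0.03, -0.041, 0, 0, 0, 80, 21, 0.036, -0.042, 0, 0, 0, 88, 21, 0.042, -0.042, 0, 0, 0, 94])

```text
clock: 49.65
tool_pos: [0.5659, -0.1335, 0.0822]
orientation: [[0.993, -0.114, 0.005], [-0.114, -0.993, -0.009], [0.006, 0.008, -1.0]]
contact_force: [2.6, -3.6, -0.5]
width: 0.209
```

```bash
python3 -c "
from h import *
st();print(get_state()['q'].round(3))"
```

```text
49.65 [ 565.9 -133.5   82.2] yaw -6.5 tilt [ 0.0053 -0.009 ] F [ 2.6 -3.6 -0.5] w 18.4
[-0.205  0.971  0.657  1.848 -0.946  0.66  -0.653]
```

Call:
carry_out(motion=[21, 0, -0.002, 0, 0, 0, 0, 21, 0, -0.004, 0, 0, 0, 0, 21, 0, -0.005, 0, 0, 0, 0, 21, 0, -0.006, 0, 0, 0, 0, 21, 0, -0.007, 0, 0, 0, 0, 21, 0, -0.007, 0, 0, 0, 0])

```text
clock: 50.4
tool_pos: [0.566, -0.1332, 0.0823]
orientation: [[0.993, -0.114, 0.006], [-0.114, -0.993, -0.02], [0.008, 0.019, -1.0]]
contact_force: [1.3, -14.9, -6.0]
width: 0.211
```

```bash
python3 -c "
from h import *
st();print(get_state()['q'].round(3))"
```

```text
50.4 [ 566.  -133.2   82.3] yaw -6.5 tilt [ 0.0059 -0.0195] F [  1.3 -14.9  -6. ] w 18.5
[-0.214  0.972  0.661  1.851 -0.943  0.652 -0.66 ]
```

The right latch is at its stop too: the force rose to 15 N with no motion. I'll retreat up and clear, then take a final check picture.

Call:
carry_out(motion=[21, 0, 0.007, 0, 0, 0, 0, 35, 0, 0.006, 0, 0, 0, 0, 35, 0, 0.006, 0, 0, 0, 0, 35, 0, 0.006, -0.04, 0, 0, 0, 35, 0, 0.006, -0.1, 0, 0, 0, 35, -0.02, 0.05, -0.15, 0, 0, 0, 35, -0.04, 0.1, -0.2, 0, 0, 0, 35, -0.05, 0.15, -0.2, 0, 0, 0, 35, -0.05, 0.2, -0.2, 0, 0, 0, 35, -0.05, 0.25, -0.2, 0, 0, 0, 35, -0.05, 0.3, -0.2, 0, 0, 0, 35, -0.05, 0.3, -0.2, 0, 0, 0])

```text
clock: 51.9
tool_pos: [0.48, -0.4201, 0.2827]
orientation: [[0.993, -0.115, 0.001], [-0.115, -0.993, -0.007], [0.002, 0.007, -1.0]]
contact_force: [0.2, 0.8, -0.8]
width: 0.351
```

```bash
python3 - <<'E'
from h import *
st()
t=read_camera('top'); s=read_camera('scene'); cv2.imwrite('pics/raw_tf.png',t[...,::-1]); cv2.imwrite('pics/raw_sf.png',s[...,::-1])
a=cv2.resize(t[150:280,200:425],None,fx=3.5,fy=3.5,interpolation=cv2.INTER_CUBIC)[:300]
b=cv2.resize(s[170:340,190:400],(480,300),interpolation=cv2.INTER_CUBIC)
o=np.zeros((600,800,3),np.uint8); o[:300,:a.shape[1]]=a[:,:800]; o[300:,:480]=b
b2=cv2.resize(s[280:400,250:450],(320,192)); o[300:492,480:]=b2
cv2.imwrite('pics/fin.png',o[...,::-1])
E
```

```text
51.9 [ 480.  -420.1  282.7] yaw -6.6 tilt [ 0.0008 -0.0073] F [ 0.2  0.8 -0.8] w 30.9
```

View pics/fin.png

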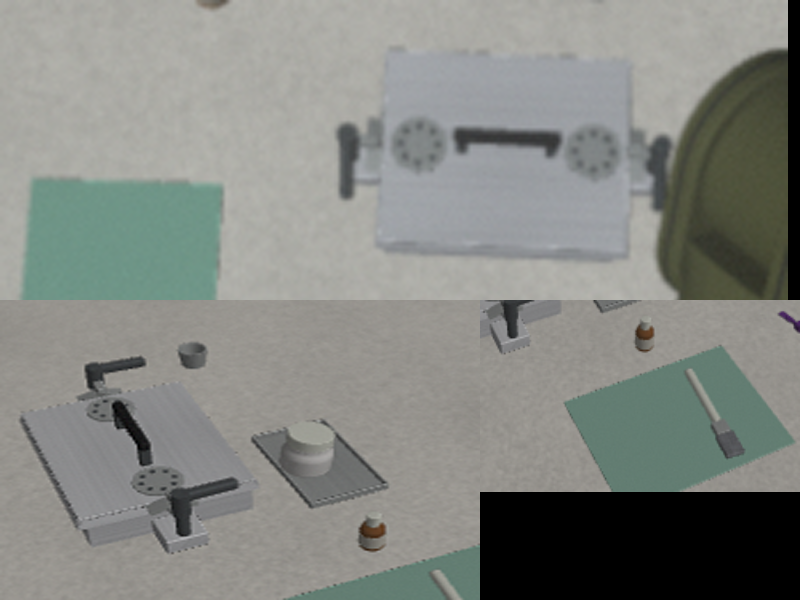

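In the final picture both handles lie alongside the box: left (347,130)-(346,195), right (661,140)-(659,207). The lid is on, the jar is on the tray, and the brush, vial and pot are standing where they were. I'll do a quick numeric check and hand in.

```bash
python3 - <<'E'
from h import *
c=get_calibration('top'); A=lambda l:(np.array(l,float)+.5)/3.5-.5+(200,150)
P=p2w(c,A([(455,134),(560,138)]),.097)*1000; print('bar',P.round(1),P.mean(0))
for n,l in(('L',[(347,130),(346,195)]),('R',[(661,140),(659,207)])):
    P=p2w(c,A(l),.093)*1000; d=P[1]-P[0]; print(n,P.round(0)[:,:2].tolist(),np.degrees(np.arctan2(d[1],d[0])))
print(job_done()); st()
E
```

```text
bar [[615.9  41.9  97. ]
 [611.3 -49.6  97. ]] [613.557186    -3.85772438  97.        ]
L [[622.0, 136.0], [563.0, 137.0]] 179.18919948586313
R [[610.0, -138.0], [549.0, -134.0]] 176.13939174704393
the job is handed in; nothing more can be done
None
the job is handed in; nothing more can be done
```

I packed and closed the steriliser box and handed the job in at about 52 s of robot time. `job_done()` gives no verdict, so I don't know how it was judged.

**What I did**
- **Latches before the lid:** both stood partly shut (about 0.42 rad left, 0.34 rad right), so I swung them open first.
- **Jar:** it stands on the small tray, about 12 mm off the tray's centre towards the box.
- **Instruments:** the spatula, hook, spoon and loop extractor all lie side by side in the box. The loop extractor had been knocked about 45 mm during the run, so I measured it again before picking it up.
- **Lid and latches:** the lid went on without jamming. I turned both latches until they met their stops, where the force rose to 12 N on the left and 15 N on the right with no further movement.

**Last checks**
- **Lid centring:** the handle measured at (613.6, -3.9) mm against a box centre of about (613, -2), well inside the 8 mm allowed.
- **Latch angles:** the handles point at 179° and 176° where 177° is the full quarter turn, so both are at about 1.57 rad within measuring error.
- **Bystanders:** the brush, vial and pot look unmoved in the last picture.

**What I could not check or did not fully agree**
- **Lid drawn down:** I did not measure the keeper heights after closing. I infer the lid is drawn down from the latch stops.
- **Cameras:** the wrist and top cameras disagreed by up to 5 mm, so I placed the lid using positions relative to the box.
- **Reach limits:** the arm ran into its joint limits once while placing the jar close in, and once when turning the wrist the wrong way over the mat. I moved clear both times and disturbed nothing.

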